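# Clear the release-test batch and reset the peak pointer

## Robot

A 7-joint arm with a two-finger parallel gripper is mounted at the origin on the work surface. World frame = base frame: x ahead of the robot, y to its left, z up, the work surface at z = 0. Lengths are in m, angles in rad, forces in N, time in s.
With the tool pointing down it reaches from about 0.35 to 0.9 m from the base axis. Payload 8.1 kg.
Tool frame: the origin (TCP) lies on the centre line of the jaws, within the pads' length; the fingertips stand manip.tcp_to_tips ahead of it and the grasp point (between the pads) is the TCP (manip.tcp_to_tips is the distance from the TCP to the fingertips, in m); z points along the fingers, y is the line along which they close (so a half turn about z gives the same grasp; the last joint's range is limited). The gripper opens to 92 mm and grips with 3 to 60 N. Pads are 19 mm wide; open, the fingers measure 130 mm over their backs; the gripper's body (75 mm by 190 mm) begins 47 mm behind the grasp point.
Start: joints at [-0.103, 0.434, 0.025, 1.573, -0.012, 1.134, -0.075], TCP at [0.625, -0, 0.215] pointing down, gripper open.
Joint ranges: [-2.62, 2.62], [-0.44, 2.09], [-1.27, 1.32], [0.08, 2.57], [-1.32, 4.46], [0.12, 2], [-2.74, 2.74]. Speed limits (rad/s): [2.22, 2.22, 3.01, 3.01, 3.14, 3.14, 3.14].

## Interface

Orientations are given as a unit quaternion [w, x, y, z].
In Python, from cell import sensors, viewer, hand_in, manip gives the robot as it stands. The module is installed in compiled form; this text tells all that it offers.
- The arm moves only by the tool step_arm, never from a script. Its argument "series" is a list of rows, each an object with "offset": the shift along the world's x, y, z in mm, a list of three; "spin": the turn about the world's z in rad. In form: [{"offset": [dx, dy, dz], "spin": spin}, ...]. A call has 1 to 20 rows; each row is the pose to reach, as a shift and turn from the pose commanded when the call began; what a row does not reach only later rows make up. A row lasts 1/10 s, in which the tool goes at most 50 mm and 8.59 degrees, less where a joint would pass 70% of its speed; a pose out of reach is approached as far as the arm can. A call with a gripper value outside its range is refused whole. "grip" is the opening, from -1 (shut) to 1 (fully open), set as the call begins (left out, the last holds). The fingers move at their own pace and stop on an object; "grip_force" is the grip in N (left out, the last holds). Time passes only in rows, so rows that repeat a pose let the fingers close. It gives the time, the measured TCP pose, the force, the opening and the grip force at its end, in the units of the state.
- sensors.observe(): the state, without advancing time (a new reading comes with each control period).
- viewer.capture(name): name is "scene" or "side" or "wrist"; returns the picture (384x512x3 uint8, red, green, blue); there is no depth.
- viewer.camera_params(name): a dict with "fx", "fy", "cx", "cy" (pixels), "origin" and "rotation" of the camera in the world. Camera axes: x right, y up, looking along -z (the intrinsics and any distortion apply to the point x, -y, -z); pixel columns grow to the right and rows downward; lengths in m; the calibration is good to about 2 mm. A picture is of the moment at which its call begins: read the wrist's pose just before it. camera_params takes no time and is no camera call; for the wrist camera it gives the pose at the moment of the call.
- hand_in(): hands the job in; it is judged then, once.
Trained networks look in the newest picture that a camera, given by its name, has taken for a name from the list of things; names that differ only in an ending like _2 or _b are one class to them, and where a whole thing is asked for, a point or a joint stands for the part that bears it (a point fixed in the world has none). Each returns a list of dicts, best first, with "conf" (0 to 1); they miss things now and then, are a little off and sometimes report something else, mostly with a low value. They report only what shows in the picture. A call takes as long as a camera call. They do not tell look-alikes from the thing itself.
- viewer.look_for(camera, query): "at" ([column, row] in pixels, amid what is visible of it).
- viewer.place_of(camera, query): "at" ([column, row] in pixels: a listed point, or the origin of a listed thing).
The state is a dict: "time_s": time; "joint_pos": joint angles; "joint_vel": joint speeds; "joint_efforts": joint torques, N m; "position": TCP position; "ee_rot": TCP orientation; "wrist_force": force on the tool from outside, world axes, zero at the start; "torque": the same for the moment, N m; "opening": finger opening in m; "finger_force": force on a finger pad.
Only numpy, scipy, OpenCV 4.12 (cv2) and the standard library are available. Lean on these libraries where they do the work, as an engineer would, in place of code of your own. Each camera call takes 0.05 s, during which the arm holds its last target. There are 200 camera calls.

## Task

Read the peak pointer on the release tester: if it stands clockwise past the limit peg at the far edge of the dial, the batch has failed and every heel unit on the bench is to be hung by its stirrup on both prongs of the rework rack (round sign plate), otherwise on the passed rack (square sign plate). When all the units hang there freely and at rest, and not before, turn the pointer's knob back to its zero stop. Leave the other things on the bench where they are.

Things in the scene. Friction and masses are not known exactly. Their poses are not given: they have to be found in the camera images.
- unit0: ski-binding heel unit standing upright (3 or 4 alike are present): black base 44 (x) x 84 (y) x 40 mm high; steel stirrup in its y-z plane, 92 mm wide outside, 80 inside, top bar along y, 8 mm thick (x), 102 to 112 mm above the underside, so 62 mm of open space under it. About 0.3 kg. Origin: centre of the underside, z up. May hang either way round.
- unit1: ski-binding heel unit standing upright (3 or 4 alike are present): black base 44 (x) x 84 (y) x 40 mm high; steel stirrup in its y-z plane, 92 mm wide outside, 80 inside, top bar along y, 8 mm thick (x), 102 to 112 mm above the underside, so 62 mm of open space under it. About 0.3 kg. Origin: centre of the underside, z up. May hang either way round.
- unit2: ski-binding heel unit standing upright (3 or 4 alike are present): black base 44 (x) x 84 (y) x 40 mm high; steel stirrup in its y-z plane, 92 mm wide outside, 80 inside, top bar along y, 8 mm thick (x), 102 to 112 mm above the underside, so 62 mm of open space under it. About 0.3 kg. Origin: centre of the underside, z up. May hang either way round.
- unit3: ski-binding heel unit standing upright (3 or 4 alike are present): black base 44 (x) x 84 (y) x 40 mm high; steel stirrup in its y-z plane, 92 mm wide outside, 80 inside, top bar along y, 8 mm thick (x), 102 to 112 mm above the underside, so 62 mm of open space under it. About 0.3 kg. Origin: centre of the underside, z up. May hang either way round.
- unit4: ski-binding heel unit standing upright (3 or 4 alike are present): black base 44 (x) x 84 (y) x 40 mm high; steel stirrup in its y-z plane, 92 mm wide outside, 80 inside, top bar along y, 8 mm thick (x), 102 to 112 mm above the underside, so 62 mm of open space under it. About 0.3 kg. Origin: centre of the underside, z up. May hang either way round.
- unit0_bar (a point): centre of the top bar of unit0's stirrup, 107 mm above its underside
- unit1_bar (a point): centre of the top bar of unit1's stirrup, 107 mm above its underside
- unit2_bar (a point): centre of the top bar of unit2's stirrup, 107 mm above its underside
- unit3_bar (a point): centre of the top bar of unit3's stirrup, 107 mm above its underside
- unit4_bar (a point): centre of the top bar of unit4's stirrup, 107 mm above its underside
- round_rack: fixed rework rack with a round sign plate (110 mm disc behind the post) and round foot (170 mm): 30 mm post at the origin (table height, z up); two 9 mm steel prongs run 245 mm from it along the rack's -x at y = +-26 mm, top 235 mm above the table, tips bent up to 252 mm, its highest point. Room for four units in a row.
- square_rack: fixed passed rack with a square sign plate (110 mm, behind the post) and square foot (160 mm): 30 mm post at the origin (table height, z up); two 9 mm steel prongs run 245 mm from it along the rack's -x at y = +-26 mm, top 235 mm above the table, tips bent up to 252 mm, its highest point. Room for four units in a row.
- round_rack_prongs (a point): point midway between the prongs of the round rack, at the height of their top, 140 mm in front of the post axis
- square_rack_prongs (a point): the same point of the square rack
- tester: fixed release tester: grey box 150 x 150 x 70 mm with a white dial on top. Origin: centre of the underside, x away from the robot at yaw 0. Limit peg: dark steel pin 10 mm high on the dial, 63 mm from the centre along the tester's +x. Zero stop: a like pin on the +y (left) side, touching the pointer at zero.
- peak_pointer (a joint): reading of the peak pointer in rad: 0 at the zero stop (pointer along the tester's +y), growing clockwise seen from above up to 3.0; the pointer is at the limit peg at 1.57 and past it above that. It stays where it is left.
- knob_grip (a point): grip point on the knob's axis, 104 mm above the table: the knob is a bar 48 mm long, 14 mm wide, from 78 to 114 mm above the table; its long direction is this point's y, towards the pointer's tip
- pointer_tip (a point): tip of the black pointer, 53 mm from the knob axis, 77 mm above the table
- toe_piece: bystander: black toe piece, 90 x 55 x 37 mm, origin under its centre
- mallet: bystander: wooden mallet lying down, about 250 mm long, origin under its middle
- jar: bystander: jar of grease, 56 mm across, 70 mm high, origin under its centre
- collar: bystander: steel collar, 64 mm across, 30 mm high, origin under its centre
Mind the look-alikes: they are no part of the job. Leave any pink look-alike of the unit3 alone. What is shaped like the unit1 but orange is not meant.

How it is judged:
By the outcome, as a careful person would: the job done as asked, in the order asked, and still so for the second after the job is handed in, with the robot touching nothing.
Of unit0, unit1, unit2, unit3, unit4 only 3 to 4 are there at a start; the rules pass over those that are not, and their reading is None.
At some moment in a run one of unit0, unit1, unit2, unit3, unit4 may be knocked a few centimetres aside while the robot is not near it.
It also fails if it takes over 210 s, if anything falls off the work surface, if the arm or the gripper's body presses on something with over 40 N, if the wrist force passes 120 N, or if a joint passes its speed limit or range.

## Working session

There is one attempt and no reset: what is moved stays moved. The work goes in short steps, Python scripts to look and compute and a tool call to move; the robot and the scene stay as the last step left them, time stands still between calls to the robot, and variables do not carry over. Pictures are saved under pics/ and viewed, at most 14 in all, crops included, and the job is handed in when it is done.

Besides the shell and the picture viewer there is one more tool, called after "Emit:" as name(argument=value, ...) on one line, values as JSON. step_arm: Moves the arm, as the interface text tells. Its arguments: {"type":"object","properties":{"series":{"type":"array","items":{"type":"object","properties":{"offset":{"type":"array","items":{"type":"number"}},"spin":{"type":"number"}}}},"grip":{"type":"number"},"grip_force":{"type":"number"}},"required":["series"]}

```bash
mkdir -p pics; cat > h.py <<'E'
import numpy as np, cv2
from cell import sensors, viewer, hand_in, manip
def snap(c,fn=None):
    im=viewer.capture(c)
    if fn: cv2.imwrite('pics/'+fn,cv2.cvtColor(im,cv2.COLOR_RGB2BGR))
    return im
def ray(c,at):
    p=viewer.camera_params(c); R=np.array(p['rotation']); o=np.array(p['origin'])
    d=R@np.array([(at[0]-p['cx'])/p['fx'],-(at[1]-p['cy'])/p['fy'],-1.]); return o,d/np.linalg.norm(d)
def onz(c,at,z):
    o,d=ray(c,at); return o+d*(z-o[2])/d[2]
def proj(c,P):
    p=viewer.camera_params(c); q=np.array(p['rotation']).T@(np.array(P)-np.array(p['origin']))
    return np.array([p['cx']+p['fx']*q[0]/-q[2],p['cy']-p['fy']*q[1]/-q[2]])
def tri(a,b):
    (o1,d1),(o2,d2)=a,b
    t=np.linalg.lstsq(np.c_[d1,-d2],o2-o1,rcond=None)[0]
    p,q=o1+t[0]*d1,o2+t[1]*d2
    return (p+q)/2,np.linalg.norm(p-q)
np.set_printoptions(precision=3,suppress=True)
E
python3 - <<'E'
from h import *
for c in ('scene','side','wrist'):
    p=viewer.camera_params(c); print(c,{k:(np.round(v,3).tolist()) for k,v in p.items() if k!='name'} )
    snap(c,c+'0.png')
    for q,z in (('unit0_bar',.107),('unit0',0),('round_rack_prongs',.235),('square_rack_prongs',.235),('round_rack',0),('square_rack',0),('tester',0),('pointer_tip',.077),('knob_grip',.104)):
        if c=='wrist' and 'rack' in q: continue
        for r in viewer.place_of(c,q):
            print(' ',q,round(r['conf'],2),np.round(r['at']),onz(c,r['at'],z))
print(manip.tcp_to_tips, sensors.observe())
a=[cv2.imread('pics/%s0.png'%c) for c in ('scene','side')]
E
```

```text
scene {'fx': 369.14, 'fy': 369.14, 'cx': 258.59, 'cy': 196.421, 'origin': [0.945, 0.729, 0.781], 'rotation': [0.235, 0.115, 0.44, 0.859]}Traceback (most recent call last):
  File "<stdin>", line 8, in <module>
  File "h.py", line 11, in onz
    o,d=ray(c,at); return o+d*(z-o[2])/d[2]
        ~~~^^^^^^
  File "h.py", line 9, in ray
    d=R@np.array([(at[0]-p['cx'])/p['fx'],-(at[1]-p['cy'])/p['fy'],-1.]); return o,d/np.linalg.norm(d)
      ~^~~~~~~~~~~~~~~~~~~~~~~~~~~~~~~~~~~~~~~~~~~~~~~~~~~~~~~~~~~~~~~~~
ValueError: matmul: Input operand 1 has a mismatch in its core dimension 0, with gufunc signature (n?,k),(k,m?)->(n?,m?) (size 3 is different from 4)
```

View pics/scene0.png

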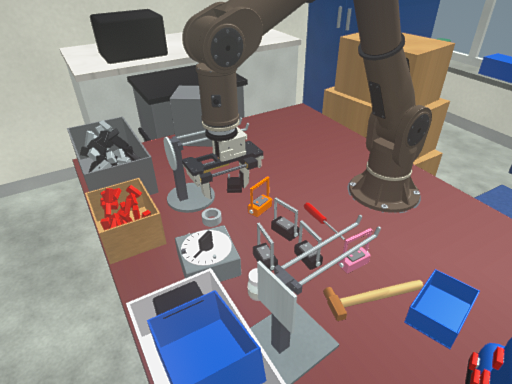

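The scene picture shows the tester at (207,250). The square-plate rack is near the camera (prongs 360,220 to 290,280), the round rack is at (187,170), and dark units are around (285,225), (265,255), (310,252) and (288,280). The orange and pink look-alikes are at (260,200) and (357,255). The rotation turns out to be a quaternion, so I'll fix that.

```bash
sed -i "s/np.array(p\['rotation'\])/rot(p)/" h.py; sed -i "3i from scipy.spatial.transform import Rotation\ndef rot(p): q=p['rotation']; return Rotation.from_quat([q[1],q[2],q[3],q[0]]).as_matrix()" h.py
python3 - <<'E'
from h import *
for c in ('scene','side','wrist'):
    p=viewer.camera_params(c); print(c,p)
    snap(c,c+'1.png')
    for q,z in (('unit0_bar',.107),('unit0',0),('round_rack_prongs',.235),('square_rack_prongs',.235),('round_rack',0),('square_rack',0),('tester',0),('pointer_tip',.077),('knob_grip',.104)):
        if c=='wrist' and 'rack' in q: continue
        for r in viewer.place_of(c,q):
            print(' ',q,round(r['conf'],2),np.round(r['at']),onz(c,r['at'],z))
print(manip.tcp_to_tips, sensors.observe())
E
```

```text
scene {'fx': 369.13952190476914, 'fy': 369.13952190476914, 'cx': 258.5897250396191, 'cy': 196.4206109917143, 'origin': array([0.945, 0.729, 0.781]), 'rotation': array([0.235, 0.115, 0.44 , 0.859])}
  unit0 0.92 [309. 257.] [0.434 0.132 0.   ]
  unit0 0.9 [264. 262.] [0.557 0.08  0.   ]
  unit0 0.74 [353. 264.] [ 0.341  0.218 -0.   ]
  unit0 0.72 [281. 232.] [ 0.442 -0.005  0.   ]
  unit0 0.68 [262. 206.] [ 0.426 -0.15   0.   ]
  round_rack_prongs 0.62 [263. 265.] [0.679 0.283 0.235]
  round_rack_prongs 0.58 [212. 132.] [ 0.517 -0.324  0.235]
  square_rack_prongs 0.86 [330. 250.] [0.538 0.318 0.235]
  square_rack_prongs 0.55 [283. 234.] [0.595 0.224 0.235]
  square_rack_prongs 0.41 [374. 298.] [0.549 0.456 0.235]
  square_rack_prongs 0.24 [256. 290.] [0.724 0.331 0.235]
  round_rack 0.88 [185. 196.] [ 0.635 -0.345  0.   ]
  square_rack 0.7 [280. 351.] [0.668 0.339 0.   ]
  tester 0.65 [208. 265.] [0.702 0.009 0.   ]
  tester 0.19 [263. 262.] [ 0.56  0.08 -0.  ]
  pointer_tip 0.7 [194. 257.] [0.745 0.035 0.077]
  pointer_tip 0.2 [233. 185.] [ 0.504 -0.215  0.077]
  knob_grip 0.63 [207.
[... 1618 characters left out ...]
   ]
  tester 0.73 [316. 163.] [0.7   0.007 0.   ]
  tester 0.2 [338. 178.] [ 0.73  -0.013  0.   ]
  pointer_tip 0.67 [378. 147.] [0.746 0.035 0.077]
  knob_grip 0.84 [339. 179.] [0.702 0.009 0.104]
0.019 {'time_s': 1.4, 'joint_pos': array([-0.103,  0.434,  0.025,  1.573, -0.012,  1.134, -0.075]), 'joint_vel': array([ 0.   , -0.001,  0.001,  0.001, -0.   , -0.001,  0.   ]), 'joint_efforts': array([ -0.001, -66.765,   0.984, -31.481,  -0.061,   0.033,   0.   ]), 'position': array([ 0.625, -0.   ,  0.215]), 'ee_rot': array([0.   , 0.707, 0.707, 0.   ]), 'wrist_force': array([ 0.396, -0.263, -1.369]), 'torque': array([-0.021,  0.003,  0.015]), 'finger_force': 0.0, 'opening': 0.0917282929636929}
```

View pics/side1.png

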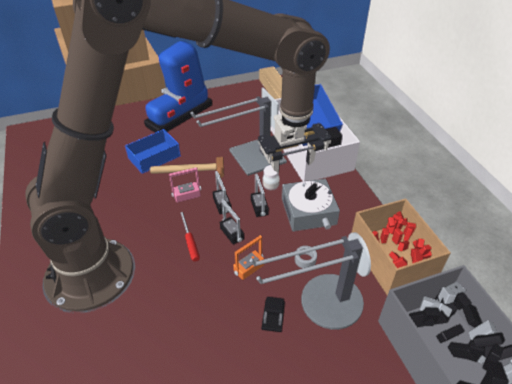

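View pics/wrist1.png

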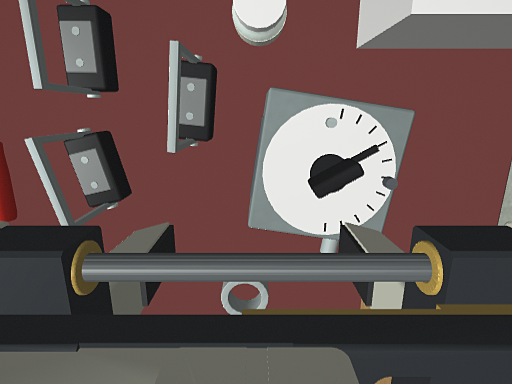

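The wrist picture shows the dial centre at about (329,170), the limit peg at (390,183), the zero stop at (331,122) and the pointer tip at (384,146). The pointer is counter-clockwise of the peg, so the batch passes and the square rack is the target. The side picture shows three dark units at (222,190), (232,225) and (260,197). I'll move the camera over the units.

Emit:
step_arm(series=[{"offset": [-35,0,25],"spin": 0},{"offset": [-70,0,50],"spin": 0},{"offset": [-105,0,75],"spin": 0},{"offset": [-130,0,100],"spin": 0},{"offset": [-130,0,100],"spin": 0},{"offset": [-130,0,100],"spin": 0}])

```text
time_s: 2.0
position: [0.4952, 0.0, 0.3162]
ee_rot: [0.001, 0.707, 0.707, 0.001]
wrist_force: [0.6, 0.3, -0.4]
opening: 0.0918
finger_force: 0.0
```

```bash
python3 - <<'E'
from h import *
im=snap('wrist','w2.png'); 
for q,z in (('unit0_bar',.107),('unit0',0),('tester',0),('pointer_tip',.077),('knob_grip',.104),('square_rack_prongs',.235),('square_rack',0)):
    for r in viewer.place_of('wrist',q):
        print(' ',q,round(r['conf'],2),np.round(r['at']),onz('wrist',r['at'],z))
hsv=cv2.cvtColor(im,cv2.COLOR_RGB2HSV)
m=((hsv[...,1]<40)&(hsv[...,2]>120)).astype('uint8')
n,l,s,cc=cv2.connectedComponentsWithStats(m)
for i in range(1,n):
    if s[i,4]>80: print(s[i],cv2.minAreaRect(np.argwhere(l==i)[:,::-1].astype(np.float32)))
sc=cv2.imread('pics/scene1.png')[190:350,180:400]; sc=cv2.resize(sc,None,fx=1.6,fy=1.6,interpolation=cv2.INTER_CUBIC)
w=cv2.imread('pics/w2.png'); cv2.imwrite('pics/sc.png',sc)
out=np.zeros((384+256,512,3),'uint8'); out[:384]=w; out[384:,:352]=sc
cv2.imwrite('pics/m2.png',out[:600])
E
```

```text
unit0 0.94 [218.  67.] [0.437 0.133 0.   ]
  unit0 0.91 [146.   7.] [0.339 0.212 0.   ]
  unit0 0.86 [228. 239.] [ 0.447 -0.14   0.   ]
  unit0 0.82 [292. 101.] [0.549 0.086 0.   ]
  unit0 0.76 [214. 153.] [0.427 0.006 0.   ]
  tester 0.78 [385. 152.] [0.697 0.009 0.   ]
  pointer_tip 0.92 [446. 139.] [0.743 0.035 0.077]
  knob_grip 0.65 [322. 257.] [ 0.584 -0.122  0.104]
  knob_grip 0.6 [418. 160.] [0.696 0.012 0.104]
  knob_grip 0.46 [232. 324.] [ 0.458 -0.229  0.104]
  knob_grip 0.35 [345.  41.] [0.595 0.147 0.104]
  knob_grip 0.23 [384. 150.] [0.653 0.024 0.104]
[118   0  37   7 238] ((136.0, 3.0), (6.0, 36.0), 90.0)
[ 423    0   89   62 4023] ((467.0, 30.5), (61.0, 88.0), 90.0)
[ 330    5   54   55 2110] ((356.2500305175781, 32.25), (41.719295501708984, 62.22539520263672), 45.0)
[203   7   9  88 602] ((206.61459350585938, 50.511009216308594), (87.19298553466797, 7.197062969207764), 88.36341857910156)
[212  43  16  38 547] ((219.46778869628906, 61.501041412353516), (37.46438217163086, 14.250651359558105), 88.15238952636719)
[ 284   60   31   82 1246] ((297.2839660644531, 99.58418
[... 175 characters left out ...]
85.73210906982422)
[  341    94   133   132 10407] ((405.24871826171875, 161.29136657714844), (110.01158905029297, 128.287353515625), 13.134021759033203)
[194 130  25  73 429] ((205.7621612548828, 166.34384155273438), (74.19087982177734, 5.888165473937988), 74.47589111328125)
[205 141  24  35 507] ((216.47512817382812, 157.90667724609375), (33.17406463623047, 15.524173736572266), 75.0685806274414)
[205 235  35  18 373] ((222.0, 243.5), (17.0, 34.0), 90.0)
[304 241  34  12 223] ((320.5, 246.5), (11.0, 33.0), 90.0)
[  82  266  350    9 1479] ((256.5, 270.0), (8.0, 349.0), 90.0)
[370 282  35  27 829] ((387.0, 295.0), (26.0, 34.0), 90.0)
[290 294  72  15 764] ((325.5, 301.0), (71.0, 14.0), -0.0)
```

View pics/m2.png

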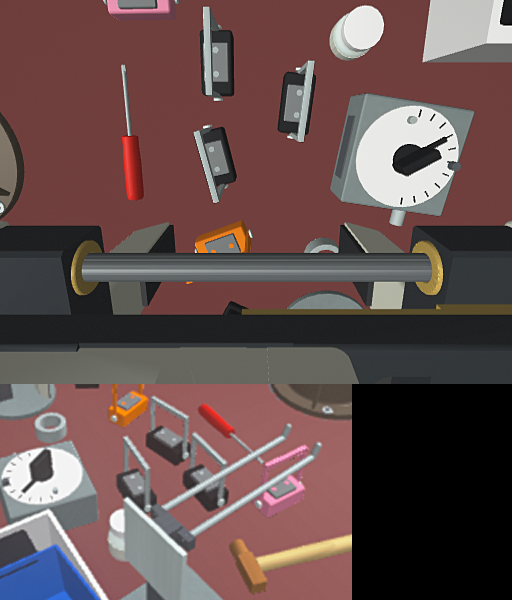

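The picture shows three dark units, A (218,60), B (296,100) and C (215,160), plus the orange (225,238) and pink (140,5) look-alikes. The pointer tip at (446,139) is before the peg at (453,166). Next I'll fit the unit poses by silhouette.

```bash
cat >> h.py <<'E'
from scipy.optimize import minimize
def boxes():
    B=[((-.022,-.042,0),(.022,.042,.04))]
    for s in (-1,1): B.append(((-.004,s*.043-.003,.02),(.004,s*.043+.003,.112)))
    B.append(((-.004,-.046,.102),(.004,.046,.112))); return B
def corners(b): return np.array([[b[i][0],b[j][1],b[k][2]] for i in (0,1) for j in (0,1) for k in (0,1)])
def sil(p,cam,z0=0,S=4):
    m=np.zeros((384*S,512*S),'uint8'); R=Rotation.from_euler('z',p[2]).as_matrix()
    Rc=rot(cam).T; o=np.array(cam['origin'])
    for b in boxes():
        q=((corners(b)@R.T+[p[0],p[1],z0])-o)@Rc.T
        uv=np.c_[cam['cx']+cam['fx']*q[:,0]/-q[:,2],cam['cy']-cam['fy']*q[:,1]/-q[:,2]]
        cv2.fillConvexPoly(m,cv2.convexHull(((uv+.5)*S).round().astype(np.int32)),255)
    return cv2.resize(m,(512,384),interpolation=cv2.INTER_AREA)/255.
def fg(im):
    h=cv2.cvtColor(im,cv2.COLOR_RGB2HSV); h0=h[...,0]
    return (~(((h0<12)|(h0>170))&(h[...,1]>70)&(h[...,1]<190)&(h[...,2]>60))).astype(float)
def fit(im,cam,x,y,yaws=np.radians([-30,-15,0,15,30])):
    F=fg(im); c=None; best=None
    def cost(p):
        m=sil(p,cam); w=cv2.dilate((m>0).astype('uint8'),np.ones((9,9)))
        w2=w.astype(float); inter=(m*F*w2).sum(); return 1-inter/(np.maximum(m,F)*w2).sum()
    for a in yaws:
        r=minimize(cost,[x,y,a],method='Nelder-Mead',options=dict(initial_simplex=[[x,y,a],[x+.01,y,a],[x,y+.01,a],[x,y,a+.15]],xatol=2e-4,fatol=1e-4))
        if best is None or r.fun<best.fun: best=r
    return best.x,best.fun
E
python3 - <<'E'
from h import *
im=cv2.cvtColor(cv2.imread('pics/w2.png'),cv2.COLOR_BGR2RGB); cam=viewer.camera_params('wrist'); st=sensors.observe(); print(st['position'])
o=cv2.imread('pics/w2.png')
for n,x,y in (('A',.437,.133),('B',.553,.08),('C',.435,0)):
    p,f=fit(im,cam,x,y); print(n,p[:2],np.degrees(p[2]),f)
    c,_=cv2.findContours((sil(p,cam)>.5).astype('uint8'),cv2.RETR_CCOMP,cv2.CHAIN_APPROX_NONE); cv2.drawContours(o,c,-1,(0,255,0),1)
cv2.imwrite('pics/f2.png',cv2.resize(o[0:220,170:350],None,fx=2.5,fy=2.5))
# rack: triangulate with scene+side
P={}
for c in ('scene','side'):
    snap(c)
    for q in ('square_rack','square_rack_prongs'):
        r=viewer.place_of(c,q); P[c,q]=[(np.round(a['at'],1),round(a['conf'],2)) for a in r][:3]; print(c,q,P[c,q])
for q in ('square_rack','square_rack_prongs'):
    print(q,tri(ray('scene',P['scene',q][0][0]),ray('side',P['side',q][0][0])))
E
```

```text
[ 0.495 -0.     0.315]
A [0.439 0.134] 0.7372202086140899 0.08071726582619065
B [0.551 0.081] -6.301350981531966 0.0795600720349885
C [0.433 0.005] 12.425332616588719 0.09157818707114485
scene square_rack [(array([278.4, 348.2]), 0.83), (array([212.8, 131.2]), 0.6)]
scene square_rack_prongs [(array([332.6, 246.2]), 0.7), (array([279.3, 348.1]), 0.45), (array([263.7, 230.7]), 0.19)]
side square_rack [(array([263. , 153.2]), 0.84), (array([311.1, 187.3]), 0.3)]
side square_rack_prongs [(array([227.2, 110.2]), 0.72)]
square_rack (array([0.665, 0.333, 0.002]), np.float64(0.008790653342904273))
square_rack_prongs (array([0.527, 0.314, 0.238]), np.float64(0.0018399659779389183))
```

View pics/f2.png

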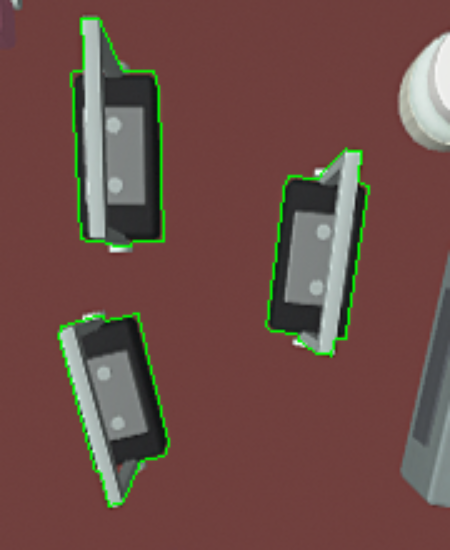

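The silhouettes fit the three units closely. Now I'll look at the square rack from above.

Emit:
step_arm(series=[{"offset": [0,45,15],"spin": 0},{"offset": [10,90,30],"spin": 0},{"offset": [20,135,45],"spin": 0},{"offset": [30,180,60],"spin": 0},{"offset": [30,200,80],"spin": 0},{"offset": [30,200,80],"spin": 0},{"offset": [30,200,80],"spin": 0}])

```text
time_s: 3.4
position: [0.5251, 0.1999, 0.3953]
ee_rot: [0.0, 0.707, 0.707, -0.0]
wrist_force: [-0.1, -0.9, -0.1]
opening: 0.0918
finger_force: 0.0
```

```bash
python3 - <<'E'
from h import *
im=snap('wrist','w3.png')
for q,z in (('square_rack_prongs',.235),('square_rack',0)):
    for r in viewer.place_of('wrist',q):
        print(' ',q,round(r['conf'],2),np.round(r['at']),onz('wrist',r['at'],z))
E
```

```text
square_rack_prongs 0.65 [205. 277.] [0.462 0.076 0.235]
  square_rack_prongs 0.42 [310. 169.] [0.583 0.207 0.235]
  square_rack 0.2 [268. 210.] [0.547 0.083 0.   ]
```

View pics/w3.png

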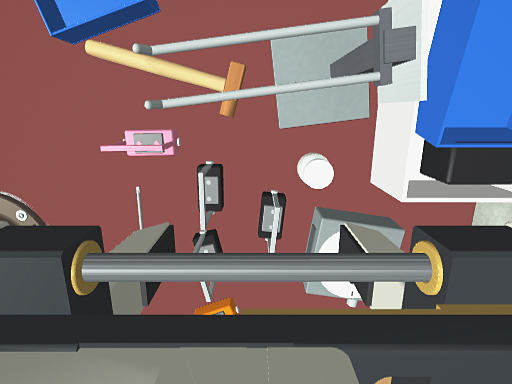

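The prongs show as an upper line from (142,48) to (380,20) and a lower line from (153,104) to (380,77). The crossbar is at about x=385 and the sign plate at about x=400.

```bash
python3 - <<'E'
from h import *
im=cv2.cvtColor(cv2.imread('pics/w3.png'),cv2.COLOR_BGR2RGB)
g=cv2.cvtColor(im,cv2.COLOR_RGB2GRAY).astype(float); s=cv2.cvtColor(im,cv2.COLOR_RGB2HSV)[...,1]
L=[]
for (u0,v0),(u1,v1) in (((165,45.5),(375,20.5)),((175,101),(375,78))):
    pts=[]
    for u in range(u0,u1,3):
        v=v0+(v1-v0)*(u-u0)/(u1-u0); r=np.arange(int(v)-8,int(v)+9)
        w=np.where((s[r,u]<60)&(g[r,u]>135),1,0)
        if 3<=w.sum()<=9: pts.append(onz('wrist',(u,(r*w).sum()/w.sum()),.2315))
    pts=np.array(pts); k=np.polyfit(pts[:,0],pts[:,1],1); res=pts[:,1]-np.polyval(k,pts[:,0])
    k=np.polyfit(pts[abs(res)<.003,0],pts[abs(res)<.003,1],1); L.append(k); print(len(pts),k,res.std())
a=np.arctan(np.mean([k[0] for k in L])); print('yaw deg',np.degrees([np.arctan(k[0]) for k in L]),'sep',(np.polyval(L[0],.55)-np.polyval(L[1],.55))*np.cos(a))
print('tips',onz('wrist',(134,48),.248),onz('wrist',(145,104),.248),'cross',onz('wrist',(381,20),.235),onz('wrist',(381,78),.235))
mid=np.mean(L,axis=0); print('mid line y at x=.40,.5,.6,.665',np.polyval(mid,[.4,.5,.6,.665]))
st=np.array([*onz('wrist',(134,48),.248)[:2]])+np.array([*onz('wrist',(145,104),.248)[:2]]); print(st/2)
# tray/box heights
for c in ('scene',): pass
E
```

```text
36 [0.122 0.277] 0.00025888396028316235
36 [0.12  0.225] 0.000158438476620293
yaw deg [6.968 6.865] sep 0.05220026125748852
tips [0.408 0.327 0.248] [0.414 0.276 0.248] cross [0.645 0.354 0.235] [0.651 0.301 0.235]
mid line y at x=.40,.5,.6,.665 [0.299 0.312 0.324 0.332]
[0.411 0.301]
```

```bash
cat >> h.py <<'E'
def find(name,units):
    im=snap('wrist',name); cam=viewer.camera_params('wrist'); P=sensors.observe()['position']; e=sensors.observe()['ee_rot']
    y=Rotation.from_quat([e[1],e[2],e[3],e[0]]).as_matrix()[:,1]; print('tcp',P,'closing deg',np.degrees(np.arctan2(y[1],y[0])))
    for x,y in units:
        p,f=fit(im,cam,x,y); print(p[:2],np.degrees(p[2]),f,'move mm',(p[:2]-P[:2])*1000,'dz to bar',(.107-P[2])*1000)
E
python3 - <<'E'
from h import *
find('w4.png',[(.439,.134),(.551,.081)])
E
```

```text
tcp [0.525 0.198 0.395] closing deg -0.12877948273924317
[0.44  0.138] -0.8685668150175347 0.1246798843968111 move mm [-84.661 -60.558] dz to bar -287.861978624054
[0.552 0.085] -4.550557557539821 0.15806648080184404 move mm [  27.083 -112.861] dz to bar -287.861978624054
```

Emit:
step_arm(series=[{"offset": [-40,-30,-20],"spin": 0},{"offset": [-75,-55,-50],"spin": 0},{"offset": [-86,-65,-90],"spin": 0},{"offset": [-86,-65,-130],"spin": 0},{"offset": [-86,-65,-170],"spin": 0},{"offset": [-86,-65,-210],"spin": 0},{"offset": [-86,-65,-245],"spin": 0},{"offset": [-86,-65,-270],"spin": 0},{"offset": [-86,-65,-288],"spin": 0},{"offset": [-86,-65,-290],"spin": 0},{"offset": [-86,-65,-290],"spin": 0}])

```text
time_s: 4.7
position: [0.4388, 0.1343, 0.1055]
ee_rot: [-0.0, 0.707, 0.707, -0.0]
wrist_force: [0.8, 0.4, -0.0]
opening: 0.0917
finger_force: 0.0
```

Emit:
step_arm(series=[{"offset": [0,0,0],"spin": 0},{"offset": [0,0,0],"spin": 0},{"offset": [0,0,0],"spin": 0},{"offset": [0,0,0],"spin": 0},{"offset": [0,0,0],"spin": 0},{"offset": [0,0,0],"spin": 0}], grip=-1, grip_force=30)

```text
time_s: 5.3
position: [0.439, 0.135, 0.1055]
ee_rot: [0.0, 0.707, 0.707, 0.0]
wrist_force: [0.2, 0.3, -0.2]
opening: 0.0481
finger_force: 0.0
```

Emit:
step_arm(series=[{"offset": [0,0,0],"spin": 0},{"offset": [0,0,0],"spin": 0},{"offset": [0,0,0],"spin": 0},{"offset": [0,0,0],"spin": 0},{"offset": [0,0,0],"spin": 0},{"offset": [0,0,0],"spin": 0},{"offset": [0,0,0],"spin": 0},{"offset": [0,0,0],"spin": 0}])

```text
time_s: 6.1
position: [0.439, 0.135, 0.1054]
ee_rot: [0.0, 0.707, 0.707, -0.0]
wrist_force: [-0.0, -0.3, 0.4]
opening: 0.0006
finger_force: 0.0
```

The jaws shut on nothing, so I'll look.

```bash
python3 - <<'E'
from h import *
a=snap('scene','s5.png'); b=snap('wrist','w5.png'); d=snap('side','d5.png')
o=np.zeros((600,800,3),'uint8')
o[:384,:512]=cv2.imread('pics/w5.png')
o[384:,:400]=cv2.resize(cv2.imread('pics/s5.png')[180:300,210:432],(400,216))
o[384:,400:]=cv2.resize(cv2.imread('pics/d5.png')[140:260,150:372],(400,216))
cv2.imwrite('pics/m5.png',o)
E
```

```text
(no output)
```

View pics/m5.png

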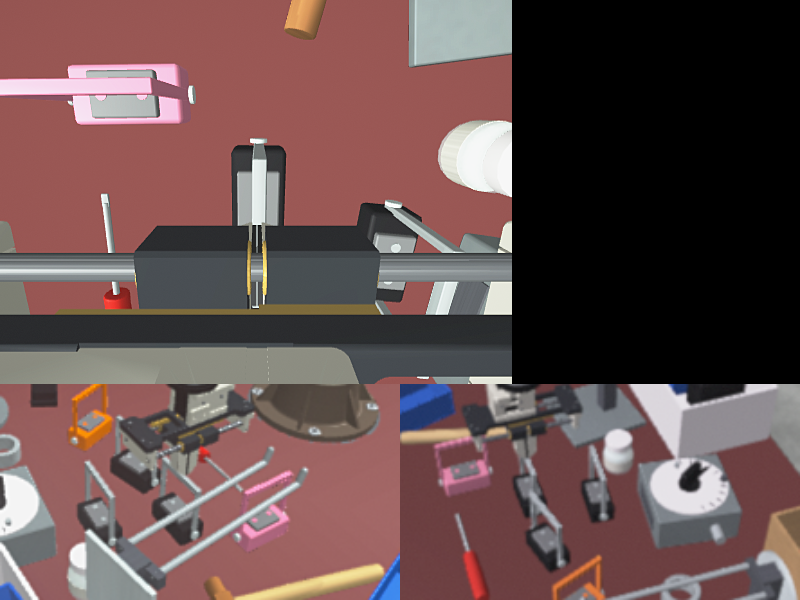

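The wrist view shows the fingers in line with the bar at about (258,240), but the opening reads 0. I'll lift slightly to test the grip.

Emit:
step_arm(series=[{"offset": [0,0,10],"spin": 0},{"offset": [0,0,25],"spin": 0},{"offset": [0,0,25],"spin": 0},{"offset": [0,0,25],"spin": 0}])

```text
time_s: 6.65
position: [0.4394, 0.1351, 0.1309]
ee_rot: [0.0, 0.707, 0.707, 0.001]
wrist_force: [-0.1, 0.9, -0.7]
opening: 0.0004
finger_force: 0.0
```

```bash
python3 - <<'E'
from h import *
s=sensors.observe(); print(s['wrist_force'],s['opening'],s['finger_force'],s['position'])
d=snap('side','d6.png'); b=snap('wrist','w6.png'); 
o=np.zeros((600,800,3),'uint8')
o[:260,:512]=cv2.imread('pics/w6.png')[:260]
o[300:,:]=cv2.resize(cv2.imread('pics/d6.png')[150:240,160:400],(800,300),interpolation=cv2.INTER_CUBIC)
cv2.imwrite('pics/m6.png',o)
E
```

```text
[-0.095  0.914 -0.708] 0.0004220404770010142 0.0 [0.439 0.135 0.131]
```

View pics/m6.png

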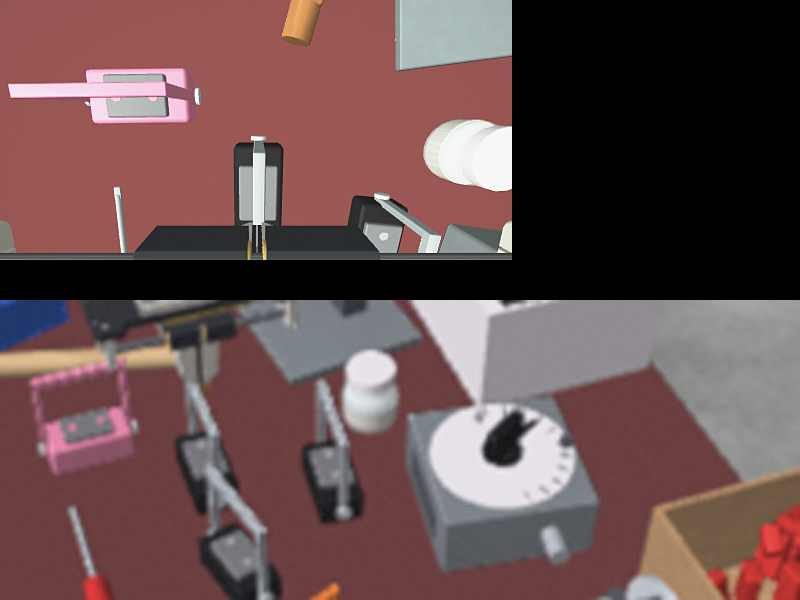

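```bash
python3 - <<'E'
from h import *
P=viewer.camera_params('wrist'); print(P['origin'],P['rotation'])
for z in (.04,): print('far base top edge', onz('wrist',(258,143),z), onz('wrist',(235,180),z), onz('wrist',(282,180),z))
print('plate near edge',onz('wrist',(258,223),.04), 'bar pieces', proj('wrist',(.439,.18,.112)),proj('wrist',(.439,.135,.112)),proj('wrist',(.439,.135,.125)))
E
```

```text
[0.438 0.205 0.3  ] [ 0.991 -0.131 -0.     0.   ]
far base top edge [0.439 0.179 0.04 ] [0.419 0.147 0.04 ] [0.46  0.147 0.04 ]
plate near edge [0.44  0.108 0.04 ] bar pieces [257.993 153.561] [257.848 222.466] [257.954 229.926]
```

```bash
python3 - <<'E'
from h import *
for P in ((.439,.135,.112),(.439,.135,.131),(.439,.181,.107),(.439,.135,.107),(.439,.089,.107),(.439,.135,0.04)):
    print(P,proj('side',P),proj('scene',P))
o=np.zeros((600,800,3),'uint8')
o[:,:400]=cv2.resize(cv2.imread('pics/d6.png')[155:230,195:245],(400,600),interpolation=cv2.INTER_CUBIC)
snap('scene','s6.png'); o[:,400:]=cv2.resize(cv2.imread('pics/s6.png')[195:285,275:335],(400,600),interpolation=cv2.INTER_CUBIC)
cv2.imwrite('pics/m7.png',o)
E
```

```text
(0.439, 0.135, 0.112) [219.317 179.701] [310.942 229.427]
(0.439, 0.135, 0.131) [218.957 175.272] [311.456 224.126]
(0.439, 0.181, 0.107) [215.423 171.685] [321.221 240.599]
(0.439, 0.135, 0.107) [219.41  180.852] [310.808 230.803]
(0.439, 0.089, 0.107) [223.57  190.417] [301.037 221.61 ]
(0.439, 0.135, 0.04) [220.62  195.754] [309.092 248.501]
```

View pics/m7.png

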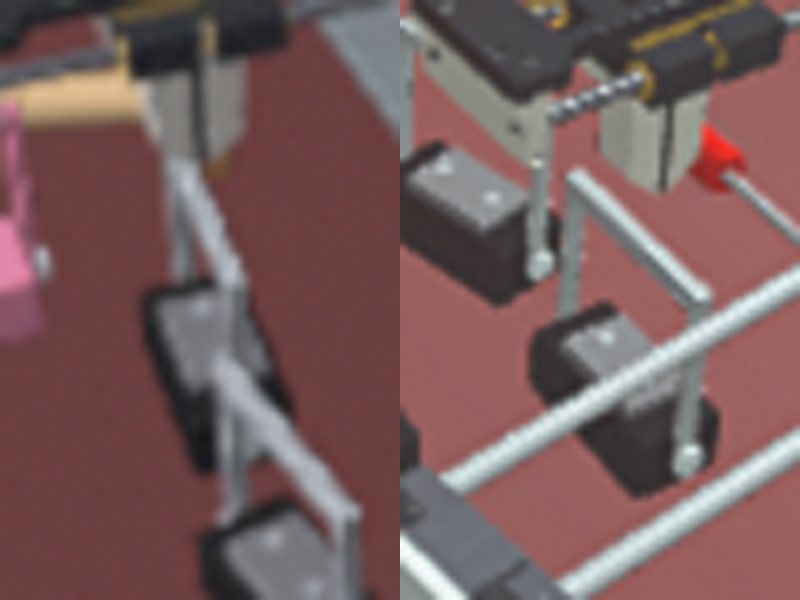

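```bash
python3 - <<'E'
from h import *
print(tri(ray('scene',(314.3,223)),ray('side',(220.8,175.3))))
print(tri(ray('scene',(301.2,221.2)),ray('side',(224.4,190))),tri(ray('scene',(320.7,239.2)),ray('side',(217.3,175.3))))
E
```

```text
(array([0.438, 0.136, 0.133]), np.float64(0.013704799427328128))
(array([0.44 , 0.089, 0.109]), np.float64(0.002868578184857162)) (array([0.438, 0.171, 0.102]), np.float64(0.008787007796957147))
```

The bar is where I fitted it, but the fingertips seem to end higher than expected. I'll open and grip lower.

Emit:
step_arm(series=[{"offset": [0,0,0],"spin": 0},{"offset": [0,0,0],"spin": 0},{"offset": [0,0,0],"spin": 0},{"offset": [0,0,0],"spin": 0},{"offset": [0,0,0],"spin": 0},{"offset": [0,0,0],"spin": 0}], grip=-0.1)

```text
time_s: 7.4
position: [0.439, 0.135, 0.1304]
ee_rot: [0.0, 0.707, 0.707, -0.0]
wrist_force: [0.2, 0.5, 0.0]
opening: 0.04
finger_force: 0.0
```

Emit:
step_arm(series=[{"offset": [0,0,-10],"spin": 0},{"offset": [0,0,-20],"spin": 0},{"offset": [0,0,-30],"spin": 0},{"offset": [0,0,-39],"spin": 0},{"offset": [0,0,-39],"spin": 0}])

```text
time_s: 7.9
position: [0.438, 0.1346, 0.0899]
ee_rot: [-0.001, 0.707, 0.707, -0.001]
wrist_force: [0.3, -0.0, -0.5]
opening: 0.0412
finger_force: 0.0
```

Emit:
step_arm(series=[{"offset": [0,0,0],"spin": 0},{"offset": [0,0,0],"spin": 0},{"offset": [0,0,0],"spin": 0},{"offset": [0,0,0],"spin": 0},{"offset": [0,0,0],"spin": 0},{"offset": [0,0,0],"spin": 0},{"offset": [0,0,0],"spin": 0}], grip=-1, grip_force=30)

```text
time_s: 8.6
position: [0.4392, 0.135, 0.0916]
ee_rot: [0.0, 0.707, 0.707, 0.0]
wrist_force: [1.1, 0.6, 0.3]
opening: 0.0076
finger_force: 30.0
```

Gripped (7.6 mm, 30 N). Lift, then go to the start point in front of the prong tips.

Emit:
step_arm(series=[{"offset": [0,0,10],"spin": 0},{"offset": [0,0,40],"spin": 0},{"offset": [0,0,80],"spin": 0},{"offset": [0,0,120],"spin": 0},{"offset": [-25,0,150],"spin": 0},{"offset": [-60,15,167],"spin": 0},{"offset": [-79,45,167],"spin": 0.04},{"offset": [-79,80,167],"spin": 0.08},{"offset": [-79,115,167],"spin": 0.12},{"offset": [-79,145,167],"spin": 0.12},{"offset": [-79,159,167],"spin": 0.12},{"offset": [-79,159,167],"spin": 0.12},{"offset": [-79,159,167],"spin": 0.12}])

```text
time_s: 9.9
position: [0.3599, 0.2929, 0.2583]
ee_rot: [0.0, 0.664, 0.748, -0.001]
wrist_force: [0.3, -1.2, -2.4]
opening: 0.0079
finger_force: 30.0
```

```bash
python3 - <<'E'
from h import *
s=sensors.observe(); print(s['wrist_force'],s['opening'],s['finger_force'],s['position'])
snap('wrist','w8.png'); snap('side','d8.png'); snap('scene','s8.png')
o=np.zeros((600,800,3),'uint8')
o[:320,:426]=cv2.resize(cv2.imread('pics/w8.png'),(426,320))
o[:320,430:800]=cv2.resize(cv2.imread('pics/d8.png')[80:200,150:289],(370,320))
o[320:,:500]=cv2.resize(cv2.imread('pics/s8.png')[170:300,230:462],(500,280))
cv2.imwrite('pics/m8.png',o)
E
```

```text
[ 0.283 -1.235 -2.368] 0.007851963402603215 29.991259574890137 [0.36  0.293 0.258]
```

View pics/m8.png

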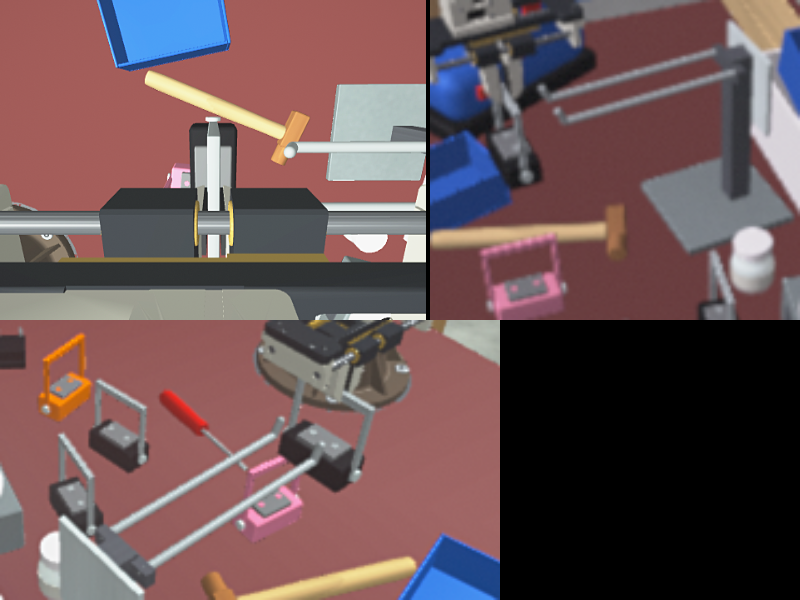

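The unit hangs squarely from the gripper in front of the tips, with the near tip at (290,150) in the wrist panel and the stirrup at (213,180). A quick numeric check before threading.

```bash
python3 - <<'E'
from h import *
u=np.array([-np.sin(.12),np.cos(.12),0]); c=np.array([.36,.2945,.2735])
print(proj('scene',c+.046*u),proj('scene',c-.046*u),proj('scene',c+.046*u-[0,0,.1]))
im=cv2.cvtColor(cv2.imread('pics/w8.png'),cv2.COLOR_BGR2RGB); cam=viewer.camera_params('wrist'); F=fg(im)
# fit base far part only: rows<225
def cost(p):
    m=sil(p[:3],cam,p[3]); w=cv2.dilate((m>0).astype('uint8'),np.ones((9,9))).astype(float); w[220:]=0
    return 1-(m*F*w).sum()/(np.maximum(m,F)*w).sum()
x0=[.36,.2945,.12,.1665]
r=minimize(cost,x0,method='Nelder-Mead',options=dict(initial_simplex=[x0]+[list(np.add(x0,d)) for d in np.diag([.008,.008,.1,.01])]))
print(r.x,r.fun)
E
```

```text
[403.991 213.452] [370.381 194.196] [394.575 246.772]
[0.36  0.289 0.121 0.153] 0.05055222144684812
```

Emit:
step_arm(series=[{"offset": [10,3,0],"spin": 0},{"offset": [30,6,0],"spin": 0},{"offset": [55,9,0],"spin": 0},{"offset": [80,12,0],"spin": 0},{"offset": [105,15,0],"spin": 0},{"offset": [130,18,0],"spin": 0},{"offset": [155,21,0],"spin": 0},{"offset": [180,24,0],"spin": 0},{"offset": [205,27,0],"spin": 0},{"offset": [221,29,0],"spin": 0},{"offset": [221,29,0],"spin": 0},{"offset": [221,29,-10],"spin": 0},{"offset": [221,29,-20],"spin": 0},{"offset": [221,29,-28],"spin": 0},{"offset": [221,29,-32],"spin": 0},{"offset": [221,29,-32],"spin": 0}])

```text
time_s: 11.65
position: [0.5804, 0.3228, 0.2256]
ee_rot: [-0.0, 0.663, 0.748, -0.001]
wrist_force: [-1.1, -0.4, -2.0]
opening: 0.0074
finger_force: 30.0
```

Emit:
step_arm(series=[{"offset": [0,0,-2],"spin": 0},{"offset": [0,0,-4],"spin": 0},{"offset": [0,0,-4],"spin": 0}])

```text
time_s: 11.95
position: [0.5812, 0.3232, 0.2244]
ee_rot: [0.0, 0.663, 0.748, 0.001]
wrist_force: [-3.9, -2.5, 8.2]
opening: 0.0078
finger_force: 30.0
```

```bash
python3 - <<'E'
from h import *
s=sensors.observe(); print(s['wrist_force'],s['opening'],s['finger_force'],s['position'])
snap('wrist','w9.png'); snap('side','d9.png'); snap('scene','s9.png')
o=np.zeros((600,800,3),'uint8')
o[:320,:426]=cv2.resize(cv2.imread('pics/w9.png'),(426,320))
o[:320,430:800]=cv2.resize(cv2.imread('pics/d9.png')[80:200,180:319],(370,320))
o[320:,:500]=cv2.resize(cv2.imread('pics/s9.png')[190:320,180:412],(500,280))
cv2.imwrite('pics/m9.png',o)
E
```

```text
[-3.872 -2.499  8.207] 0.007757576514253233 30.013512074947357 [0.581 0.323 0.224]
```

View pics/m9.png

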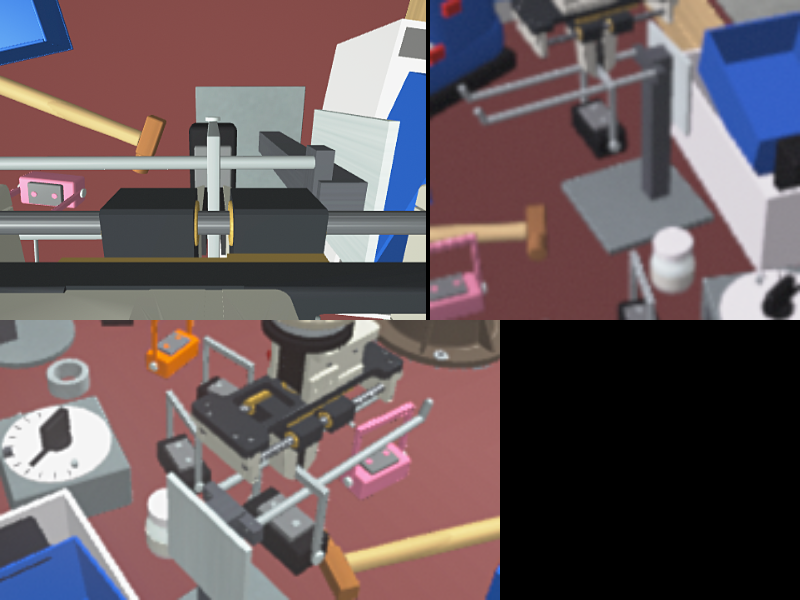

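The unit rests on both prongs (upward force 8 N, stirrup straddling them). Release and back off upward.

Emit:
step_arm(series=[{"offset": [0,0,0],"spin": 0},{"offset": [0,0,0],"spin": 0},{"offset": [0,0,0],"spin": 0},{"offset": [0,0,0],"spin": 0},{"offset": [0,0,0],"spin": 0}], grip=-0.3)

```text
time_s: 12.6
position: [0.581, 0.323, 0.2223]
ee_rot: [0.0, 0.663, 0.748, -0.0]
wrist_force: [0.1, -0.7, 0.2]
opening: 0.032
finger_force: 0.0
```

Emit:
step_arm(series=[{"offset": [0,0,10],"spin": 0},{"offset": [0,0,30],"spin": 0},{"offset": [0,0,60],"spin": 0},{"offset": [0,-40,80],"spin": -0.04},{"offset": [-15,-85,80],"spin": -0.08},{"offset": [-40,-130,80],"spin": -0.12},{"offset": [-60,-175,80],"spin": -0.12},{"offset": [-80,-220,80],"spin": -0.12},{"offset": [-90,-250,80],"spin": -0.12},{"offset": [-90,-250,80],"spin": -0.12},{"offset": [-90,-250,80],"spin": -0.12}])

```text
time_s: 13.7
position: [0.4913, 0.0728, 0.3035]
ee_rot: [0.0, 0.708, 0.707, 0.001]
wrist_force: [-0.3, 0.1, 0.0]
opening: 0.0318
finger_force: 0.0
```

```bash
python3 - <<'E'
from h import *
find('w10.png',[(.551,.081),(.433,.005)])
snap('side','d10.png')
o=np.zeros((384,800,3),'uint8'); o[:,:512]=cv2.imread('pics/w10.png'); o[:300,512:800]=cv2.resize(cv2.imread('pics/d10.png')[80:230,175:319],(288,300))
cv2.imwrite('pics/m10.png',o)
E
```

```text
tcp [0.491 0.074 0.303] closing deg 0.02483605627253865
[0.552 0.083] -5.071546989071855 0.08763939546478305 move mm [60.277  9.051] dz to bar -196.18974280180046
[0.433 0.003] 12.930329449911708 0.17541920335151562 move mm [-58.695 -70.557] dz to bar -196.18974280180046
```

View pics/m10.png

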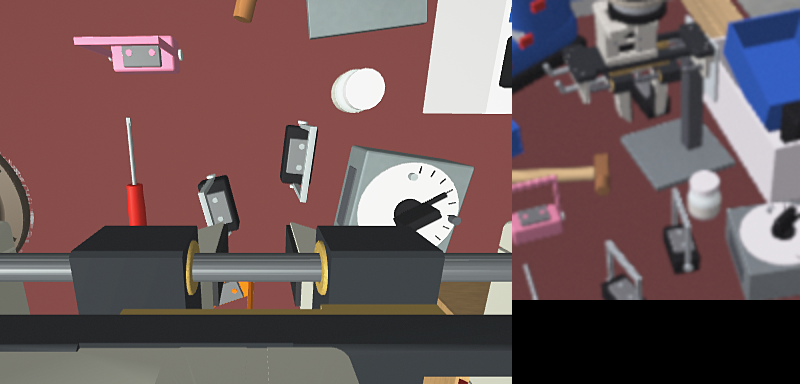

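The picture shows unit B at (298,160), unmoved, and C at (217,205). The hung unit is hidden by the arm in the side view. Next I grip B.

Emit:
step_arm(series=[{"offset": [30,5,-20],"spin": -0.05},{"offset": [61,9,-55],"spin": -0.1},{"offset": [61,9,-95],"spin": -0.1},{"offset": [61,9,-135],"spin": -0.1},{"offset": [61,9,-170],"spin": -0.1},{"offset": [61,9,-195],"spin": -0.1},{"offset": [61,9,-211],"spin": -0.1},{"offset": [61,9,-211],"spin": -0.1},{"offset": [61,9,-211],"spin": -0.1}])

```text
time_s: 14.7
position: [0.5523, 0.0832, 0.0915]
ee_rot: [-0.0, 0.741, 0.671, -0.0]
wrist_force: [0.7, 0.5, 0.5]
opening: 0.0321
finger_force: 0.0
```

Emit:
step_arm(series=[{"offset": [0,0,0],"spin": 0},{"offset": [0,0,0],"spin": 0},{"offset": [0,0,0],"spin": 0},{"offset": [0,0,0],"spin": 0},{"offset": [0,0,0],"spin": 0},{"offset": [0,0,0],"spin": 0}], grip=-1, grip_force=30)

```text
time_s: 15.3
position: [0.5528, 0.082, 0.092]
ee_rot: [0.0, 0.742, 0.671, 0.001]
wrist_force: [1.0, 0.1, 4.5]
opening: 0.0075
finger_force: 30.0
```

Emit:
step_arm(series=[{"offset": [0,0,10],"spin": 0},{"offset": [0,0,40],"spin": 0},{"offset": [0,0,80],"spin": 0},{"offset": [-10,5,120],"spin": 0},{"offset": [-40,10,150],"spin": 0.05},{"offset": [-80,20,167],"spin": 0.1},{"offset": [-120,40,167],"spin": 0.15},{"offset": [-155,65,167],"spin": 0.22},{"offset": [-185,95,167],"spin": 0.22},{"offset": [-192,130,167],"spin": 0.22},{"offset": [-192,165,167],"spin": 0.22},{"offset": [-192,195,167],"spin": 0.22},{"offset": [-192,213,167],"spin": 0.22},{"offset": [-192,213,167],"spin": 0.22},{"offset": [-192,213,167],"spin": 0.22}])

```text
time_s: 16.8
position: [0.3594, 0.2943, 0.2581]
ee_rot: [0.0, 0.663, 0.748, -0.001]
wrist_force: [-0.2, -0.5, -4.3]
opening: 0.0072
finger_force: 30.0
```

```bash
python3 - <<'E'
from h import *
s=sensors.observe(); print(s['wrist_force'],s['opening'],s['position'],2*np.arctan2(s['ee_rot'][2],s['ee_rot'][1])-np.pi/2)
snap('wrist','w11.png'); snap('side','d11.png'); snap('scene','s11.png')
o=np.zeros((600,800,3),'uint8')
o[:320,:426]=cv2.resize(cv2.imread('pics/w11.png'),(426,320))
o[:320,430:800]=cv2.resize(cv2.imread('pics/d11.png')[80:200,160:299],(370,320))
o[320:,:500]=cv2.resize(cv2.imread('pics/s11.png')[190:320,210:442],(500,280))
cv2.imwrite('pics/m11.png',o)
im=cv2.cvtColor(cv2.imread('pics/w11.png'),cv2.COLOR_BGR2RGB); cam=viewer.camera_params('wrist'); F=fg(im)
def cost(p):
    m=sil([*p,.121],cam,.1665); w=cv2.dilate((m>0).astype('uint8'),np.ones((9,9))).astype(float); w[220:]=0
    return 1-(m*F*w).sum()/(np.maximum(m,F)*w).sum()
print(minimize(cost,[.36,.2945],method='Nelder-Mead',options=dict(initial_simplex=[[.36,.2945],[.37,.295],[.36,.305]])).x)
E
```

```text
[-0.206 -0.452 -4.306] 0.007181185710902181 [0.359 0.294 0.258] 0.12065037257621047
[0.359 0.291]
```

View pics/m11.png

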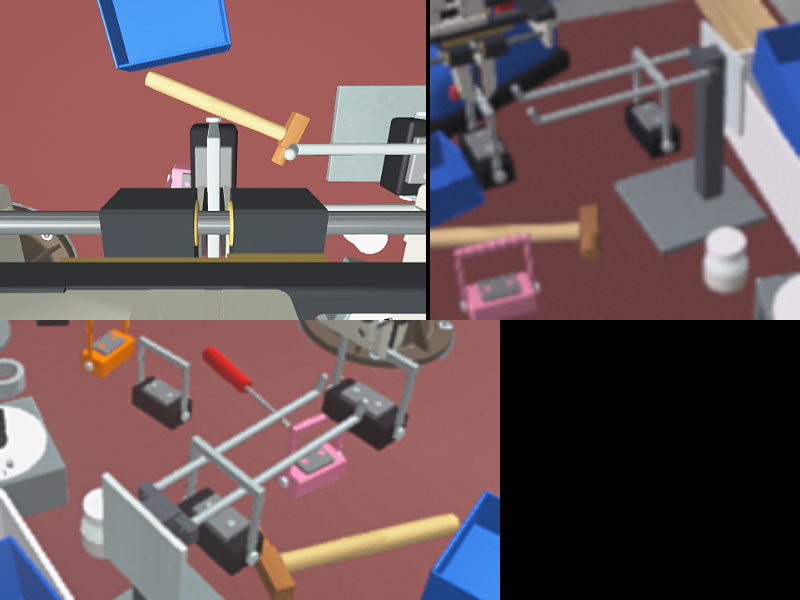

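The first unit hangs on both prongs (side panel 650,120), and the second is in front of the tips. Thread it.

Emit:
step_arm(series=[{"offset": [10,3,0],"spin": 0},{"offset": [30,5,0],"spin": 0},{"offset": [55,8,0],"spin": 0},{"offset": [80,11,0],"spin": 0},{"offset": [105,14,0],"spin": 0},{"offset": [130,17,0],"spin": 0},{"offset": [150,20,0],"spin": 0},{"offset": [163,22,0],"spin": 0},{"offset": [167,22,0],"spin": 0},{"offset": [167,22,0],"spin": 0},{"offset": [167,22,-10],"spin": 0},{"offset": [167,22,-20],"spin": 0},{"offset": [167,22,-29],"spin": 0},{"offset": [167,22,-33],"spin": 0},{"offset": [167,22,-35],"spin": 0},{"offset": [167,22,-35],"spin": 0}])

```text
time_s: 18.55
position: [0.5262, 0.3166, 0.2247]
ee_rot: [0.0, 0.663, 0.748, -0.0]
wrist_force: [-6.6, -3.9, 9.8]
opening: 0.0075
finger_force: 30.0
```

Emit:
step_arm(series=[{"offset": [0,0,0],"spin": 0},{"offset": [0,0,0],"spin": 0},{"offset": [0,0,0],"spin": 0},{"offset": [0,0,0],"spin": 0},{"offset": [0,0,0],"spin": 0}], grip=-0.3)

```text
time_s: 19.05
position: [0.527, 0.317, 0.2233]
ee_rot: [-0.0, 0.663, 0.748, -0.0]
wrist_force: [0.1, 0.0, -0.4]
opening: 0.0324
finger_force: 0.0
```

Emit:
step_arm(series=[{"offset": [0,0,10],"spin": 0},{"offset": [0,0,30],"spin": 0},{"offset": [0,0,60],"spin": 0},{"offset": [0,-40,80],"spin": -0.04},{"offset": [-10,-85,80],"spin": -0.08},{"offset": [-20,-130,80],"spin": -0.12},{"offset": [-30,-175,80],"spin": -0.12},{"offset": [-40,-220,80],"spin": -0.12},{"offset": [-50,-265,80],"spin": -0.12},{"offset": [-60,-310,80],"spin": -0.12},{"offset": [-67,-346,80],"spin": -0.12},{"offset": [-67,-346,80],"spin": -0.12},{"offset": [-67,-346,80],"spin": -0.12}])

```text
time_s: 20.35
position: [0.4601, -0.0294, 0.3043]
ee_rot: [0.0, 0.708, 0.706, 0.001]
wrist_force: [0.3, 0.9, -0.1]
opening: 0.0325
finger_force: 0.0
```

```bash
python3 - <<'E'
from h import *
find('w12.png',[(.433,.004)])
snap('side','d12.png')
o=np.zeros((384,800,3),'uint8'); o[:,:512]=cv2.imread('pics/w12.png'); o[:300,512:800]=cv2.resize(cv2.imread('pics/d12.png')[80:230,175:319],(288,300))
cv2.imwrite('pics/m12.png',o)
E
```

```text
tcp [ 0.46  -0.028  0.304] closing deg 0.011727184389968951
[0.433 0.005] 12.788960689590802 0.07798782348935929 move mm [-27.135  33.081] dz to bar -197.0895012544993
```

View pics/m12.png

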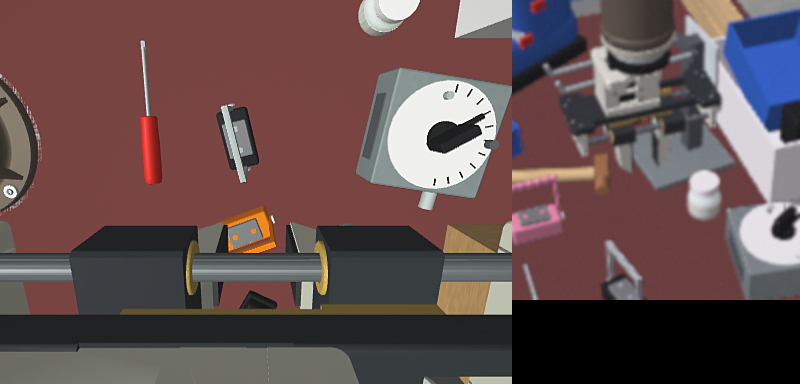

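C is unmoved at (240,140) in the wrist picture. Grip it.

Emit:
step_arm(series=[{"offset": [-15,20,-20],"spin": 0.1},{"offset": [-27,34,-55],"spin": 0.22},{"offset": [-27,34,-95],"spin": 0.22},{"offset": [-27,34,-135],"spin": 0.22},{"offset": [-27,34,-170],"spin": 0.22},{"offset": [-27,34,-195],"spin": 0.22},{"offset": [-27,34,-212],"spin": 0.22},{"offset": [-27,34,-212],"spin": 0.22},{"offset": [-27,34,-212],"spin": 0.22}])

```text
time_s: 21.35
position: [0.4333, 0.0061, 0.0917]
ee_rot: [-0.0, 0.624, 0.781, 0.0]
wrist_force: [0.5, 0.8, -0.6]
opening: 0.032
finger_force: 0.0
```

Emit:
step_arm(series=[{"offset": [0,0,0],"spin": 0},{"offset": [0,0,0],"spin": 0},{"offset": [0,0,0],"spin": 0},{"offset": [0,0,0],"spin": 0},{"offset": [0,0,0],"spin": 0},{"offset": [0,0,0],"spin": 0}], grip=-1, grip_force=30)

```text
time_s: 21.95
position: [0.4333, 0.005, 0.0919]
ee_rot: [0.0, 0.625, 0.78, 0.0]
wrist_force: [-1.6, -0.2, 6.2]
opening: 0.0074
finger_force: 30.0
```

Emit:
step_arm(series=[{"offset": [0,0,10],"spin": 0},{"offset": [0,0,40],"spin": 0},{"offset": [0,0,80],"spin": 0},{"offset": [-10,10,120],"spin": 0},{"offset": [-25,35,150],"spin": -0.05},{"offset": [-45,70,167],"spin": -0.1},{"offset": [-60,110,167],"spin": -0.1},{"offset": [-73,150,167],"spin": -0.1},{"offset": [-73,190,167],"spin": -0.1},{"offset": [-73,230,167],"spin": -0.1},{"offset": [-73,265,167],"spin": -0.1},{"offset": [-73,285,167],"spin": -0.1},{"offset": [-73,290,167],"spin": -0.1},{"offset": [-73,290,167],"spin": -0.1},{"offset": [-73,290,167],"spin": -0.1}])

```text
time_s: 23.45
position: [0.3601, 0.2935, 0.2583]
ee_rot: [0.0, 0.664, 0.748, -0.001]
wrist_force: [-0.1, -0.3, -3.5]
opening: 0.0077
finger_force: 30.0
```

```bash
python3 - <<'E'
from h import *
s=sensors.observe(); print(s['wrist_force'],s['opening'],s['position'],2*np.arctan2(s['ee_rot'][2],s['ee_rot'][1])-np.pi/2)
snap('wrist','w13.png'); snap('side','d13.png'); snap('scene','s13.png')
o=np.zeros((600,800,3),'uint8')
o[:320,:426]=cv2.resize(cv2.imread('pics/w13.png'),(426,320))
o[:320,430:800]=cv2.resize(cv2.imread('pics/d13.png')[80:200,160:299],(370,320))
o[320:,:500]=cv2.resize(cv2.imread('pics/s13.png')[190:320,210:442],(500,280))
cv2.imwrite('pics/m13.png',o)
im=cv2.cvtColor(cv2.imread('pics/w13.png'),cv2.COLOR_BGR2RGB); cam=viewer.camera_params('wrist'); F=fg(im)
def cost(p):
    m=sil([*p,.121],cam,.1665); w=cv2.dilate((m>0).astype('uint8'),np.ones((9,9))).astype(float); w[220:]=0
    return 1-(m*F*w).sum()/(np.maximum(m,F)*w).sum()
print(minimize(cost,[.36,.2945],method='Nelder-Mead',options=dict(initial_simplex=[[.36,.2945],[.37,.295],[.36,.305]])).x)
E
```

```text
[-0.135 -0.251 -3.534] 0.007650108768631547 [0.36  0.293 0.258] 0.11879359196477735
[0.36 0.29]
```

View pics/m13.png

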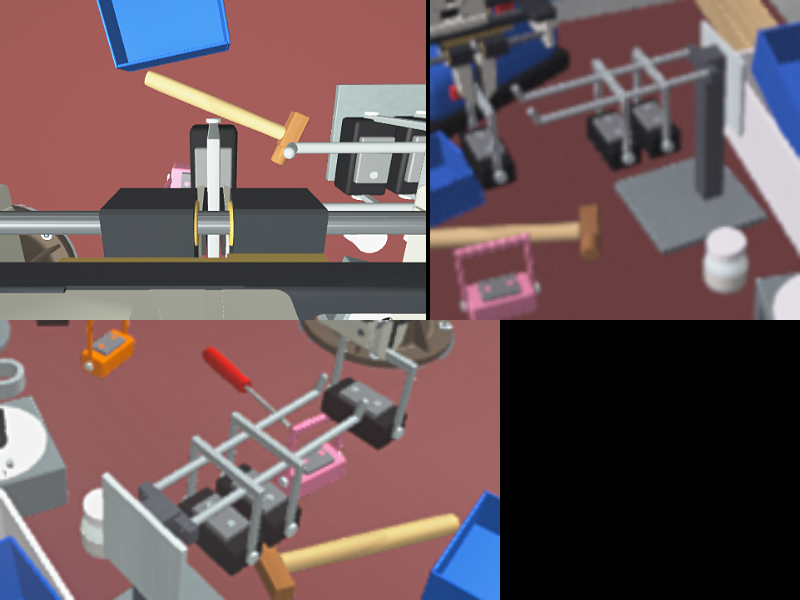

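Two units hang well and the third is in front of the tips. By my count that was the 15th picture viewed, one over the limit of 14, so I'll do the rest with numbers only.

Emit:
step_arm(series=[{"offset": [10,3,0],"spin": 0},{"offset": [30,5,0],"spin": 0},{"offset": [55,8,0],"spin": 0},{"offset": [80,11,0],"spin": 0},{"offset": [98,14,0],"spin": 0},{"offset": [108,15,0],"spin": 0},{"offset": [108,15,0],"spin": 0},{"offset": [108,15,-10],"spin": 0},{"offset": [108,15,-20],"spin": 0},{"offset": [108,15,-29],"spin": 0},{"offset": [108,15,-33],"spin": 0},{"offset": [108,15,-35],"spin": 0},{"offset": [108,15,-35],"spin": 0}])

```text
time_s: 24.9
position: [0.467, 0.3095, 0.2247]
ee_rot: [0.0, 0.663, 0.748, -0.001]
wrist_force: [-7.4, -6.2, 12.1]
opening: 0.0078
finger_force: 30.0
```

Emit:
step_arm(series=[{"offset": [0,0,0],"spin": 0},{"offset": [0,0,0],"spin": 0},{"offset": [0,0,0],"spin": 0},{"offset": [0,0,0],"spin": 0},{"offset": [0,0,0],"spin": 0}], grip=-0.3)

```text
time_s: 25.4
position: [0.468, 0.31, 0.2234]
ee_rot: [0.0, 0.663, 0.748, 0.0]
wrist_force: [-0.3, -0.1, -0.0]
opening: 0.0319
finger_force: 0.0
```

Emit:
step_arm(series=[{"offset": [0,0,10],"spin": 0},{"offset": [0,0,30],"spin": 0},{"offset": [0,0,60],"spin": 0},{"offset": [0,-40,80],"spin": -0.04},{"offset": [0,-85,80],"spin": -0.08},{"offset": [10,-130,80],"spin": -0.12},{"offset": [30,-175,80],"spin": -0.12},{"offset": [60,-215,80],"spin": -0.12},{"offset": [90,-255,80],"spin": -0.12},{"offset": [120,-290,80],"spin": -0.12},{"offset": [150,-325,80],"spin": -0.12},{"offset": [180,-350,80],"spin": -0.12},{"offset": [192,-360,80],"spin": -0.12},{"offset": [192,-360,80],"spin": -0.12},{"offset": [192,-360,80],"spin": -0.12}])

```text
time_s: 26.9
position: [0.6598, -0.0494, 0.3036]
ee_rot: [-0.0, 0.707, 0.707, 0.0]
wrist_force: [-0.5, 0.6, 0.3]
opening: 0.0322
finger_force: 0.0
```

```bash
python3 - <<'E'
from h import *
s=sensors.observe(); print(s['position'],s['opening'])
im=snap('wrist','w14.png')
for q,z in (('tester',0),('pointer_tip',.077),('knob_grip',.104)):
    for r in viewer.place_of('wrist',q)[:2]: print(q,round(r['conf'],2),r['at'],onz('wrist',r['at'],z))
hsv=cv2.cvtColor(im,cv2.COLOR_RGB2HSV)
c0=proj('wrist',(.698,.01,.1)); d=((hsv[...,2]<70)).astype('uint8')
n,l,st,cc=cv2.connectedComponentsWithStats(d)
for i in range(1,n):
    if st[i,4]>30 and np.hypot(*(cc[i]-c0))<70: 
        print(st[i],cc[i],cv2.minAreaRect(np.argwhere(l==i)[:,::-1].astype(np.float32)))
# white dial ellipse centre
w=((hsv[...,1]<25)&(hsv[...,2]>215)).astype('uint8'); n,l,st,cc=cv2.connectedComponentsWithStats(w)
for i in range(1,n):
    if st[i,4]>1500:
        h=cv2.convexHull(np.argwhere(l==i)[:,::-1].astype(np.int32)); e=cv2.fitEllipse(h); print('dial?',st[i],e,onz('wrist',e[0],.071))
for c in ('side','scene'):
    snap(c,c+'14.png')
    for r in viewer.place_of(c,'unit0'): print(c,round(r['conf'],2),np.round(r['at']),onz(c,r['at'],.133))
yw=.121
for x in (.581,.527,.468): print('expect hung',proj('side',(x,.2504+.1215*x,.133)),proj('scene',(x,.2504+.1215*x,.133)))
E
```

```text
[ 0.66  -0.049  0.304] 0.0321979674043011
tester 0.56 [281.9, 121.9] [0.697 0.007 0.   ]
pointer_tip 0.71 [329.1, 96.4] [0.749 0.04  0.077]
knob_grip 0.93 [288.5, 120.2] [0.697 0.012 0.104]
[271  98  56  39 991] [291.879 119.086] ((296.25, 112.75), (29.698482513427734, 61.51828384399414), 45.0)
dial? [ 234   63  109  112 8085] ((287.8790588378906, 118.56607055664062), (107.62320709228516, 112.04828643798828), 22.28652572631836) [0.699 0.013 0.071]
side 0.87 [211. 145.] [0.457 0.288 0.133]
side 0.85 [248. 267.] [ 0.411 -0.23   0.133]
side 0.8 [185. 195.] [0.32  0.084 0.133]
side 0.65 [245. 131.] [0.587 0.323 0.133]
scene 0.91 [329. 284.] [0.532 0.323 0.133]
scene 0.8 [264. 206.] [0.509 0.001 0.133]
scene 0.76 [310. 289.] [0.579 0.314 0.133]
scene 0.48 [353. 264.] [0.445 0.307 0.133]
expect hung [243.232 131.549] [310.645 291.729]
expect hung [228.938 135.821] [328.054 280.106]
expect hung [212.941 140.603] [345.865 268.215]
```

```bash
python3 - <<'E'
from h import *
c=np.array([.699,.0125]); P=sensors.observe()['position']
im=cv2.imread('pics/w14.png'); 
# reuse camera model at the earlier pose for m2 pins
p=viewer.camera_params('wrist'); off=np.array(p['origin'])-P
def at(tcp,uv,z):
    o=np.array(tcp)+off; d=rot(p)@np.array([(uv[0]-p['cx'])/p['fx'],-(uv[1]-p['cy'])/p['fy'],-1.]); return o+d*(z-o[2])/d[2]
for t,zs,pg,tip in (((.625,0,.215),(331,122),(390,183),(384,146)),((.495,0,.315),(412,120),(453,166),(446,139))):
    for n,uv,z in (('zero',zs,.078),('peg',pg,.078),('tip',tip,.077)):
        q=at(t,uv,z)[:2]-c; print(n,q,np.degrees(np.arctan2(q[1],q[0])),np.hypot(*q))
# box outline orientation now
hsv=cv2.cvtColor(im,cv2.COLOR_BGR2HSV); 
# knob fit: bar 48x14 from z .078-.114 + pointer, dark mask
D=(hsv[...,2]<75).astype(float)
def m(a,x,y):
    R=Rotation.from_euler('z',a).as_matrix(); M=np.zeros((1536,2048),'uint8')
    for b in (((-.024,-.007,.078),(.024,.007,.114)),((0,-.002,.075),(.053,.002,.078))):
        uv=np.array([proj('wrist',R@k+[x,y,0]) for k in corners(b)]); cv2.fillConvexPoly(M,cv2.convexHull(((uv+.5)*4).round().astype(np.int32)),255)
    return cv2.resize(M,(512,384),interpolation=cv2.INTER_AREA)/255.
W=np.zeros_like(D); u=proj('wrist',(.699,.0125,.09)).astype(int); W[u[1]-45:u[1]+45,u[0]-45:u[0]+45]=1
cost=lambda q:1-(m(*q)*D*W).sum()/(np.maximum(m(*q),D)*W).sum()
r=minimize(cost,[.49,.698,.012],method='Nelder-Mead',options=dict(initial_simplex=[[.49,.698,.012],[.6,.698,.012],[.49,.703,.012],[.49,.698,.017]],maxiter=80)); print('knob',np.degrees(r.x[0]),r.x,r.fun)
# hung units in side view
F=fg(cv2.cvtColor(cv2.imread('pics/side14.png'),cv2.COLOR_BGR2RGB)); cam=viewer.camera_params('side')
for x in (.581,.527,.468):
    for z in (.133,.12,.09):
        s=sil([x,.2504+.1215*x,.121],cam,z); g=cv2.cvtColor(cv2.imread('pics/side14.png'),cv2.COLOR_BGR2GRAY); print(x,z,'fg frac',round((s*F).sum()/s.sum(),2),end=' ')
    print()
E
```

```text
zero [-0.002  0.048] 92.05004116358202 0.04780249393054996
peg [ 0.063 -0.013] -11.963349956963645 0.06442817463677301
tip [0.053 0.024] 24.677570016466596 0.05845437345700615
zero [-0.003  0.047] 93.67400070388173 0.047325203993280336
peg [ 0.06  -0.013] -12.11546539811752 0.06159955960643764
tip [0.046 0.023] 26.659719185875854 0.05101386880758078
knob 30.58053852196882 [0.534 0.699 0.009] 0.40288705891656207
0.581 0.133 fg frac 0.89 0.581 0.12 fg frac 0.84 0.581 0.09 fg frac 0.82 
0.527 0.133 fg frac 0.9 0.527 0.12 fg frac 0.83 0.527 0.09 fg frac 0.75 
0.468 0.133 fg frac 0.88 0.468 0.12 fg frac 0.81 0.468 0.09 fg frac 0.55
```

The peg lies at -12° and the pointer at about 28°, so zero is at 78° and the reading is about 0.87, which passes. The hung units match the expected height. Next I move over the knob and descend.

Emit:
step_arm(series=[{"offset": [10,15,-15],"spin": -0.14},{"offset": [20,30,-30],"spin": -0.28},{"offset": [30,45,-50],"spin": -0.42},{"offset": [38,61,-70],"spin": -0.56},{"offset": [38,61,-90],"spin": -0.7},{"offset": [38,61,-110],"spin": -0.84},{"offset": [38,61,-125],"spin": -0.98},{"offset": [38,61,-140],"spin": -1.08},{"offset": [38,61,-155],"spin": -1.08},{"offset": [38,61,-170],"spin": -1.08},{"offset": [38,61,-170],"spin": -1.08}])

```text
time_s: 28.4
position: [0.6965, 0.011, 0.1309]
ee_rot: [-0.0, 0.97, 0.244, -0.002]
wrist_force: [-0.6, 0.2, -0.3]
opening: 0.0319
finger_force: 0.0
```

Emit:
step_arm(series=[{"offset": [0,0,-12],"spin": 0},{"offset": [0,0,-24],"spin": 0},{"offset": [0,0,-34],"spin": 0},{"offset": [0,0,-41],"spin": 0},{"offset": [0,0,-41],"spin": 0}])

```text
time_s: 28.9
position: [0.6972, 0.0109, 0.091]
ee_rot: [-0.0, 0.97, 0.243, -0.001]
wrist_force: [-0.2, 0.2, -0.8]
opening: 0.0324
finger_force: 0.0
```

Emit:
step_arm(series=[{"offset": [0,0,0],"spin": 0},{"offset": [0,0,0],"spin": 0},{"offset": [0,0,0],"spin": 0},{"offset": [0,0,0],"spin": 0},{"offset": [0,0,0],"spin": 0}], grip=-1, grip_force=15)

```text
time_s: 29.4
position: [0.6996, 0.0083, 0.0931]
ee_rot: [0.002, 0.97, 0.242, 0.001]
wrist_force: [4.7, -5.2, -3.5]
opening: 0.014
finger_force: 15.0
```

Emit:
step_arm(series=[{"offset": [2,-3,0],"spin": 0},{"offset": [2,-3,0],"spin": 0.1},{"offset": [2,-3,0],"spin": 0.2},{"offset": [2,-3,0],"spin": 0.3},{"offset": [2,-3,0],"spin": 0.4},{"offset": [2,-3,0],"spin": 0.5},{"offset": [2,-3,0],"spin": 0.6},{"offset": [2,-3,0],"spin": 0.7},{"offset": [2,-3,0],"spin": 0.75},{"offset": [2,-3,0],"spin": 0.75}])

```text
time_s: 30.4
position: [0.6998, 0.0082, 0.093]
ee_rot: [-0.0, 0.813, 0.582, 0.0]
wrist_force: [-2.5, 0.6, 3.6]
opening: 0.0133
finger_force: 15.0
```

```bash
python3 - <<'E'
from h import *
s=sensors.observe(); print(s['wrist_force'],s['torque'],s['position'],2*np.arctan2(s['ee_rot'][2],s['ee_rot'][1])-np.pi/2)
E
```

```text
[-2.524  0.626  3.623] [0.065 0.779 0.041] [0.7   0.008 0.093] -0.3292247857707209
```

Emit:
step_arm(series=[{"offset": [0,0,0],"spin": 0.03},{"offset": [0,0,0],"spin": 0.06},{"offset": [0,0,0],"spin": 0.09},{"offset": [0,0,0],"spin": 0.09}])

```text
time_s: 30.8
position: [0.6999, 0.0082, 0.093]
ee_rot: [-0.0, 0.786, 0.618, -0.0]
wrist_force: [-4.7, 1.2, 4.6]
opening: 0.0137
finger_force: 15.0
```

```bash
python3 - <<'E'
from h import *
s=sensors.observe(); print(s['wrist_force'],s['torque'],s['position'],2*np.arctan2(s['ee_rot'][2],s['ee_rot'][1])-np.pi/2)
E
```

```text
[-4.667  1.213  4.558] [0.039 0.972 0.017] [0.7   0.008 0.093] -0.23909370486945036
```

Emit:
step_arm(series=[{"offset": [0,0,0],"spin": 0.015},{"offset": [0,0,0],"spin": 0.03},{"offset": [0,0,0],"spin": 0.03}])

```text
time_s: 31.1
position: [0.6998, 0.0082, 0.093]
ee_rot: [-0.0, 0.777, 0.629, -0.0]
wrist_force: [-4.1, 1.1, 6.6]
opening: 0.014
finger_force: 15.0
```

```bash
python3 - <<'E'
from h import *
s=sensors.observe(); print(s['wrist_force'],s['torque'],s['position'],2*np.arctan2(s['ee_rot'][2],s['ee_rot'][1])-np.pi/2)
E
```

```text
[-4.058  1.053  6.567] [0.054 0.989 0.017] [0.7   0.008 0.093] -0.209669753136422
```

Emit:
step_arm(series=[{"offset": [0,0,0],"spin": 0.015},{"offset": [0,0,0],"spin": 0.03},{"offset": [0,0,0],"spin": 0.03}])

```text
time_s: 31.4
position: [0.6998, 0.0081, 0.093]
ee_rot: [-0.0, 0.768, 0.641, -0.0]
wrist_force: [-3.4, -0.3, 5.6]
opening: 0.0139
finger_force: 15.0
```

```bash
python3 - <<'E'
from h import *
s=sensors.observe(); print(s['wrist_force'],s['torque'],s['position'],2*np.arctan2(s['ee_rot'][2],s['ee_rot'][1])-np.pi/2)
E
```

```text
[-3.383 -0.333  5.585] [ 0.085  0.931 -0.058] [0.7   0.008 0.093] -0.17970431086728555
```

Emit:
step_arm(series=[{"offset": [0,0,0],"spin": 0.015},{"offset": [0,0,0],"spin": 0.03},{"offset": [0,0,0],"spin": 0.03}])

```text
time_s: 31.7
position: [0.6998, 0.0081, 0.093]
ee_rot: [-0.0, 0.758, 0.652, -0.0]
wrist_force: [-3.5, 0.1, 6.4]
opening: 0.014
finger_force: 15.0
```

```bash
python3 - <<'E'
from h import *
s=sensors.observe(); print(s['wrist_force'],s['torque'],s['position'],2*np.arctan2(s['ee_rot'][2],s['ee_rot'][1])-np.pi/2)
E
```

```text
[-3.488  0.149  6.409] [ 0.069  0.959 -0.037] [0.7   0.008 0.093] -0.14974287070598935
```

Emit:
step_arm(series=[{"offset": [0,0,0],"spin": 0.02},{"offset": [0,0,0],"spin": 0.04},{"offset": [0,0,0],"spin": 0.04}])

```text
time_s: 32.0
position: [0.6999, 0.0082, 0.093]
ee_rot: [-0.0, 0.745, 0.667, 0.0]
wrist_force: [-3.4, 0.1, 5.4]
opening: 0.0142
finger_force: 15.4
```

```bash
python3 - <<'E'
from h import *
for i in range(2):
    s=sensors.observe(); print(s['wrist_force'],s['torque'],s['opening'],2*np.arctan2(s['ee_rot'][2],s['ee_rot'][1])-np.pi/2)
    im=snap('side','side15.png')
for c in ('side','scene','wrist'):
    snap(c,c+'15.png')
    for r in viewer.place_of(c,'pointer_tip')[:2]:
        q=onz(c,r['at'],.077)[:2]-[.700,.0085]; print(c,r['conf'],r['at'],q,np.degrees(np.arctan2(q[1],q[0])),np.hypot(*q))
E
```

```text
[-3.385  0.1    5.396] [ 0.071  0.873 -0.37 ] 0.014187114636018761 -0.10998497609312685
[-4.121  0.73   5.849] [ 0.075  0.957 -0.301] 0.01405122555448587 -0.11047028098857914
side 0.4 [304.2, 181.4] [0.007 0.062] 83.87916662870789 0.06260393330693395
scene 0.56 [211.3, 256.9] [0.006 0.049] 82.97092335327328 0.049219142755809346
wrist 0.68 [260.5, 141.2] [0.007 0.052] 81.97087364821576 0.05251258596619573
```

Clear stop torque (-0.3 N m), and the pointer tip is at about 83°. Release and retreat straight up.

Emit:
step_arm(series=[{"offset": [0,0,0],"spin": 0},{"offset": [0,0,0],"spin": 0},{"offset": [0,0,0],"spin": 0},{"offset": [0,0,0],"spin": 0},{"offset": [0,0,0],"spin": 0}], grip=-0.3)

```text
time_s: 32.9
position: [0.7001, 0.0079, 0.0923]
ee_rot: [0.0, 0.745, 0.667, -0.0]
wrist_force: [-0.3, -0.0, 0.4]
opening: 0.0321
finger_force: 0.0
```

Emit:
step_arm(series=[{"offset": [0,0,10],"spin": 0},{"offset": [0,0,30],"spin": 0},{"offset": [0,0,60],"spin": 0},{"offset": [0,0,100],"spin": 0},{"offset": [-10,-20,140],"spin": 0},{"offset": [-30,-50,180],"spin": 0},{"offset": [-40,-60,200],"spin": 0},{"offset": [-40,-60,200],"spin": 0},{"offset": [-40,-60,200],"spin": 0}])

```text
time_s: 33.8
position: [0.6601, -0.0521, 0.2936]
ee_rot: [0.001, 0.745, 0.667, 0.001]
wrist_force: [-0.8, 1.6, -1.2]
opening: 0.032
finger_force: 0.0
```

```bash
python3 - <<'E'
from h import *
c=np.array([.700,.0085])
im=snap('wrist','w16.png')
for q,z in (('pointer_tip',.077),('knob_grip',.104)):
    for r in viewer.place_of('wrist',q)[:2]:
        v=onz('wrist',r['at'],z)[:2]; d=v-c; print(q,round(r['conf'],2),v,np.degrees(np.arctan2(d[1],d[0])),np.hypot(*d))
# zero pin & pointer near radius 48-50: dark/grey pixels on dial annulus
g=cv2.cvtColor(im,cv2.COLOR_RGB2GRAY)
for rr in (.040,.048):
    print(rr,[(a,int(g[tuple(np.round(proj('wrist',(c[0]+rr*np.cos(np.radians(a)),c[1]+rr*np.sin(np.radians(a)),.077))).astype(int)[::-1])])) for a in range(60,120,3)])
F=None
for cc in ('side','scene'):
    I=snap(cc,cc+'16.png'); F=fg(I); cam=viewer.camera_params(cc)
    for x in (.581,.527,.468):
        print(cc,x,[round((s*F).sum()/s.sum(),2) for s in (sil([x,.2504+.1215*x,.121],cam,z) for z in (.133,.12,.09))])
    for r in viewer.place_of(cc,'unit0'): print(round(r['conf'],2),np.round(r['at']),'table',onz(cc,r['at'],0)[:2],'hung',onz(cc,r['at'],.133)[:2])
E
```

```text
pointer_tip 0.79 [0.708 0.065] 82.17230859109948 0.05664614644644966
knob_grip 0.75 [0.697 0.014] 120.14621284292957 0.00622984494457407
0.04 [(60, 234), (63, 234), (66, 234), (69, 235), (72, 235), (75, 234), (78, 250), (81, 33), (84, 37), (87, 42), (90, 74), (93, 239), (96, 235), (99, 234), (102, 235), (105, 234), (108, 234), (111, 234), (114, 234), (117, 234)]
0.048 [(60, 234), (63, 234), (66, 234), (69, 234), (72, 234), (75, 234), (78, 240), (81, 41), (84, 42), (87, 38), (90, 219), (93, 149), (96, 139), (99, 243), (102, 236), (105, 235), (108, 235), (111, 235), (114, 235), (117, 235)]
side 0.581 [np.float64(0.89), np.float64(0.85), np.float64(0.82)]
side 0.527 [np.float64(0.85), np.float64(0.84), np.float64(0.82)]
side 0.468 [np.float64(0.67), np.float64(0.59), np.float64(0.37)]
0.9 [250. 269.] table [ 0.445 -0.147] hung [ 0.415 -0.237]
0.77 [241. 135.] table [0.618 0.471] hung [0.567 0.305]
0.64 [218. 141.] table [0.523 0.462] hung [0.483 0.297]
0.64 [184. 196.] table [0.333 0.216] hung [0.317 0.081]
0.6 [231. 136.] table [0.579 0.479] hung [0.533 0.312]
scene 0.581 [np.float64(0.96), np.float64(0.91), np.float64(0.72)]
scene 0.527 [np.float64(0.92), np.float64(0.92), np.float64(0.92)]
scene 0.468 [np.float64(0.89), np.float64(0.82), np.float64(0.75)]
0.97 [309. 293.] table [0.512 0.239] hung [0.586 0.322]
0.9 [339. 270.] table [0.391 0.217] hung [0.485 0.304]
0.62 [262. 211.] table [ 0.441 -0.128] hung [0.527 0.018]
0.6 [324. 282.] table [0.456 0.228] hung [0.539 0.313]
0.49 [350. 265.] table [0.351 0.217] hung [0.452 0.304]
0.37 [338. 245.] table [0.329 0.136] hung [0.433 0.237]
```

The pointer stands against the zero pin. The third unit seems to have shifted along the prongs, so I'll fit its pose and check that it is at rest.

```bash
python3 - <<'E'
from h import *
cams={c:viewer.camera_params(c) for c in ('side','scene')}
def run(Fs,tag):
    xs=np.array([.581,.527,.478]); 
    def U(q,c):
        return np.max([sil([q[3*i],q[3*i+1],q[3*i+2]],cams[c],.133,S=2) for i in range(3)],axis=0)
    # restrict to union window; dark/grey non-red fg, score per-unit edge-sensitive IoU
    W={c:cv2.dilate((U(q0,c)>0).astype('uint8'),np.ones((15,15))).astype(float) for c in cams}
    def cost(q): return sum(1-(U(q,c)*Fs[c]*W[c]).sum()/(np.maximum(U(q,c),Fs[c])*W[c]).sum() for c in cams)
    r=minimize(cost,q0,method='Powell',options=dict(maxiter=4,xtol=1e-3)); print(tag,r.x.reshape(3,3),r.fun)
q0=np.ravel([[x,.2504+.1215*x,.121] for x in (.581,.527,.48)])
for tag in ('14','16'):
    run({c:fg(cv2.cvtColor(cv2.imread(f'pics/{c}{tag}.png'),cv2.COLOR_BGR2RGB)) for c in cams},tag)
d=snap('side'); e=snap('scene')
for c,n in (('side',d),('scene',e)):
    o=cv2.cvtColor(cv2.imread(f'pics/{c}16.png'),cv2.COLOR_BGR2RGB); df=cv2.absdiff(o,n).max(2); u=proj(c,(.52,.31,.17)).astype(int); print(c,'change',(df[u[1]-60:u[1]+60,u[0]-60:u[0]+60]>40).sum())
E
```

```text
14 [[0.581 0.32  0.121]
 [0.527 0.314 0.12 ]
 [0.468 0.306 0.119]] 0.6478760393085524
16 [[0.581 0.321 0.116]
 [0.521 0.313 0.133]
 [0.469 0.303 0.12 ]] 0.7171338158959323
side change 441
scene change 1393
```

Something near the rack is still moving. Wait 2 s, then compare frames.

Emit:
step_arm(series=[{"offset": [0,0,0],"spin": 0},{"offset": [0,0,0],"spin": 0},{"offset": [0,0,0],"spin": 0},{"offset": [0,0,0],"spin": 0},{"offset": [0,0,0],"spin": 0},{"offset": [0,0,0],"spin": 0},{"offset": [0,0,0],"spin": 0},{"offset": [0,0,0],"spin": 0},{"offset": [0,0,0],"spin": 0},{"offset": [0,0,0],"spin": 0},{"offset": [0,0,0],"spin": 0},{"offset": [0,0,0],"spin": 0},{"offset": [0,0,0],"spin": 0},{"offset": [0,0,0],"spin": 0},{"offset": [0,0,0],"spin": 0},{"offset": [0,0,0],"spin": 0},{"offset": [0,0,0],"spin": 0},{"offset": [0,0,0],"spin": 0},{"offset": [0,0,0],"spin": 0},{"offset": [0,0,0],"spin": 0}])

```text
time_s: 36.25
position: [0.66, -0.052, 0.2924]
ee_rot: [0.0, 0.745, 0.667, 0.0]
wrist_force: [0.1, 0.6, 0.3]
opening: 0.0321
finger_force: 0.0
```

```bash
python3 - <<'E'
from h import *
fr={c:[] for c in ('side','scene')}
for i in range(6):
    for c in fr: fr[c].append(snap(c,f'{c}17_{i}.png'))
for c in fr:
    u=proj(c,(.52,.31,.17)).astype(int); sl=np.s_[u[1]-60:u[1]+60,u[0]-60:u[0]+60]
    for k in range(1,6): print(c,k,[(int((cv2.absdiff(fr[c][0],fr[c][k]).max(2)[sl]>t).sum())) for t in (25,40)])
    o14=cv2.cvtColor(cv2.imread(f'pics/{c}14.png'),cv2.COLOR_BGR2RGB); F=fg(fr[c][0])
    print(c,'vs14',(cv2.absdiff(o14,fr[c][0]).max(2)[sl]>40).sum())
    for r in viewer.place_of(c,'unit0'): print(round(r['conf'],2),np.round(r['at']),'hung',onz(c,r['at'],.133)[:2])
E
```

```text
side 1 [196, 85]
side 2 [127, 42]
side 3 [392, 267]
side 4 [328, 210]
side 5 [5, 0]
side vs14 408
0.87 [209. 143.] hung [0.452 0.3  ]
0.74 [226. 139.] hung [0.512 0.3  ]
0.71 [186. 194.] hung [0.323 0.084]
0.68 [243. 131.] hung [0.581 0.324]
scene 1 [173, 85]
scene 2 [762, 545]
scene 3 [859, 631]
scene 4 [537, 341]
scene 5 [116, 46]
scene vs14 939
0.96 [260. 209.] hung [0.526 0.006]
0.91 [333. 279.] hung [0.516 0.318]
0.88 [309. 293.] hung [0.586 0.321]
0.83 [344. 267.] hung [0.47  0.303]
0.64 [354. 264.] hung [0.444 0.307]
```

There is a swing with a period of about 0.5 s. I'll find which unit is swinging and since when.

```bash
cat > sw.py <<'E'
from h import *
# estimate tilt of each hung unit about its bar (bar axis = rack y) by matching silhouettes in side+scene
cams={c:viewer.camera_params(c) for c in ('side','scene')}
def silt(x,th,c,yaw=.121,S=2):
    cam=cams[c]; m=np.zeros((384*S,512*S),'uint8'); R=Rotation.from_euler('z',yaw).as_matrix()@Rotation.from_euler('y',th).as_matrix()
    P=np.array([x,.2504+.1215*x,.235]); Rc=rot(cam).T; o=np.array(cam['origin'])
    b=boxes()[0]
    q=(((corners(b)-[0,0,.102])@R.T+P)-o)@Rc.T
    uv=np.c_[cam['cx']+cam['fx']*q[:,0]/-q[:,2],cam['cy']-cam['fy']*q[:,1]/-q[:,2]]
    cv2.fillConvexPoly(m,cv2.convexHull(((uv+.5)*S).round().astype(np.int32)),255)
    return cv2.resize(m,(512,384),interpolation=cv2.INTER_AREA)/255.
def tilts(fs,xs=(.581,.527,.468)):
    out=[]
    I={c:cv2.cvtColor(cv2.imread(f),cv2.COLOR_BGR2GRAY).astype(float) for c,f in fs.items()}
    for x in xs:
        best=None
        for dx in (-.006,0,.006):
            for th in np.radians(np.arange(-30,31,3)):
                s=0
                for c in fs:
                    m=silt(x+dx,th,c); k=cv2.dilate((m>.5).astype('uint8'),np.ones((7,7)))-(m>.5)
                    s+=((I[c]<62)*m).sum()/m.sum()-((I[c]<62)*k).sum()/k.sum()
                if best is None or s>best[0]: best=(round(s,2),round(x+dx,3),int(round(np.degrees(th))))
        out.append(best)
    return out
E
python3 - <<'E'
from sw import *
for t in ('17_0','17_1','17_2','17_3','17_4','17_5','16','15','14'): print(t,tilts({c:f'pics/{c}{t}.png' for c in cams}))
print('13',tilts({'side':'pics/d13.png','scene':'pics/s13.png'},(.581,.527)))
print('11',tilts({'side':'pics/d11.png','scene':'pics/s11.png'},(.581,)))
E
```

```text
17_0 [(np.float64(0.62), 0.587, 3), (np.float64(0.45), 0.521, 9), (np.float64(0.47), 0.474, 6)]
17_1 [(np.float64(0.6), 0.587, 3), (np.float64(0.43), 0.521, 9), (np.float64(0.47), 0.474, 6)]
17_2 [(np.float64(0.54), 0.575, -6), (np.float64(0.46), 0.521, -21), (np.float64(0.51), 0.474, 3)]
17_3 [(np.float64(0.53), 0.575, -3), (np.float64(0.45), 0.521, -21), (np.float64(0.47), 0.468, -6)]
17_4 [(np.float64(0.53), 0.587, 3), (np.float64(0.44), 0.521, -21), (np.float64(0.46), 0.474, 0)]
17_5 [(np.float64(0.6), 0.587, 3), (np.float64(0.43), 0.521, 9), (np.float64(0.47), 0.474, 6)]
16 [(np.float64(0.49), 0.575, -3), (np.float64(0.48), 0.521, 24), (np.float64(0.49), 0.468, -12)]
15 [(np.float64(0.5), 0.575, -3), (np.float64(0.39), 0.533, 27), (np.float64(0.47), 0.474, 3)]
14 [(np.float64(0.52), 0.575, -3), (np.float64(0.39), 0.533, 27), (np.float64(0.48), 0.474, 3)]
13 [(np.float64(0.54), 0.575, -3), (np.float64(0.52), 0.533, 3)]
11 [(np.float64(0.78), 0.581, 0)]
```

```bash
python3 - <<'E'
from h import *
L=lambda f:cv2.imread('pics/'+f)
def diff(a,b,c):
    out=[]
    for x in (.581,.527,.468):
        m=cv2.dilate((sil([x,.2504+.1215*x,.121],viewer.camera_params(c),.133,2)>0).astype('uint8'),np.ones((5,5)))
        out.append(int(((cv2.absdiff(L(a),L(b)).max(2)>40)&(m>0)).sum()))
    return out
print('side 14-15',diff('side14.png','side15.png','side'),'scene 14-15',diff('scene14.png','scene15.png','scene'))
print('side 13-14',diff('d13.png','side14.png','side'),'scene',diff('s13.png','scene14.png','scene'))
print('15-16',diff('side15.png','side16.png','side'),diff('scene15.png','scene16.png','scene'))
for k in (1,2,3,4,5): print(k,diff('side17_0.png',f'side17_{k}.png','side'),diff('scene17_0.png',f'scene17_{k}.png','scene'))
print('15-17_5',diff('side15.png','side17_5.png','side'),diff('scene15.png','scene17_5.png','scene'))
E
```

```text
side 14-15 [0, 0, 0] scene 14-15 [0, 0, 0]
side 13-14 [0, 30, 348] scene [1, 270, 773]
15-16 [48, 194, 257] [238, 502, 513]
1 [0, 25, 65] [36, 69, 39]
2 [1, 35, 6] [128, 389, 354]
3 [20, 117, 175] [137, 432, 420]
4 [10, 84, 143] [81, 221, 229]
5 [0, 0, 0] [15, 30, 25]
15-17_5 [75, 318, 71] [172, 744, 533]
```

The frames were identical before and after turning, so all units were at rest when the pointer reached zero. The knock came later. Let the swing die out, then verify.

Emit:
step_arm(series=[{"offset": [0,0,0],"spin": 0},{"offset": [0,0,0],"spin": 0},{"offset": [0,0,0],"spin": 0},{"offset": [0,0,0],"spin": 0},{"offset": [0,0,0],"spin": 0},{"offset": [0,0,0],"spin": 0},{"offset": [0,0,0],"spin": 0},{"offset": [0,0,0],"spin": 0},{"offset": [0,0,0],"spin": 0},{"offset": [0,0,0],"spin": 0},{"offset": [0,0,0],"spin": 0},{"offset": [0,0,0],"spin": 0},{"offset": [0,0,0],"spin": 0},{"offset": [0,0,0],"spin": 0},{"offset": [0,0,0],"spin": 0},{"offset": [0,0,0],"spin": 0},{"offset": [0,0,0],"spin": 0},{"offset": [0,0,0],"spin": 0},{"offset": [0,0,0],"spin": 0},{"offset": [0,0,0],"spin": 0}])

```text
time_s: 38.95
position: [0.66, -0.052, 0.2924]
ee_rot: [-0.0, 0.745, 0.667, 0.0]
wrist_force: [0.3, -0.5, -0.1]
opening: 0.032
finger_force: 0.0
```

Emit:
step_arm(series=[{"offset": [0,0,0],"spin": 0},{"offset": [0,0,0],"spin": 0},{"offset": [0,0,0],"spin": 0},{"offset": [0,0,0],"spin": 0},{"offset": [0,0,0],"spin": 0},{"offset": [0,0,0],"spin": 0},{"offset": [0,0,0],"spin": 0},{"offset": [0,0,0],"spin": 0},{"offset": [0,0,0],"spin": 0},{"offset": [0,0,0],"spin": 0},{"offset": [0,0,0],"spin": 0},{"offset": [0,0,0],"spin": 0},{"offset": [0,0,0],"spin": 0},{"offset": [0,0,0],"spin": 0},{"offset": [0,0,0],"spin": 0},{"offset": [0,0,0],"spin": 0},{"offset": [0,0,0],"spin": 0},{"offset": [0,0,0],"spin": 0},{"offset": [0,0,0],"spin": 0},{"offset": [0,0,0],"spin": 0}])

```text
time_s: 40.95
position: [0.66, -0.052, 0.2924]
ee_rot: [0.0, 0.745, 0.667, 0.0]
wrist_force: [0.8, -0.3, -0.7]
opening: 0.0318
finger_force: 0.0
```

Emit:
step_arm(series=[{"offset": [0,0,0],"spin": 0},{"offset": [0,0,0],"spin": 0},{"offset": [0,0,0],"spin": 0},{"offset": [0,0,0],"spin": 0},{"offset": [0,0,0],"spin": 0},{"offset": [0,0,0],"spin": 0},{"offset": [0,0,0],"spin": 0},{"offset": [0,0,0],"spin": 0},{"offset": [0,0,0],"spin": 0},{"offset": [0,0,0],"spin": 0},{"offset": [0,0,0],"spin": 0},{"offset": [0,0,0],"spin": 0},{"offset": [0,0,0],"spin": 0},{"offset": [0,0,0],"spin": 0},{"offset": [0,0,0],"spin": 0},{"offset": [0,0,0],"spin": 0},{"offset": [0,0,0],"spin": 0},{"offset": [0,0,0],"spin": 0},{"offset": [0,0,0],"spin": 0},{"offset": [0,0,0],"spin": 0}])

```text
time_s: 42.95
position: [0.66, -0.052, 0.2924]
ee_rot: [0.0, 0.745, 0.667, -0.0]
wrist_force: [-0.7, 1.1, 0.8]
opening: 0.032
finger_force: 0.0
```

```bash
cat > rest.py <<'E'
import sys
from h import *
t=sys.argv[1]; fr={c:[] for c in ('side','scene')}
for i in range(3):
    for c in fr: fr[c].append(snap(c,f'{c}{t}_{i}.png'))
for c in fr:
    u=proj(c,(.52,.31,.17)).astype(int); sl=np.s_[u[1]-60:u[1]+60,u[0]-60:u[0]+60]
    print(c,[int((cv2.absdiff(fr[c][0],f).max(2)[sl]>25).sum()) for f in fr[c][1:]],'vs rest15',int((cv2.absdiff(cv2.cvtColor(cv2.imread(f'pics/{c}15.png'),cv2.COLOR_BGR2RGB),fr[c][0]).max(2)[sl]>40).sum()))
    for r in viewer.place_of(c,'unit0'): print(round(r['conf'],2),np.round(r['at']),'hung',onz(c,r['at'],.133)[:2])
print(sensors.observe()['time_s'])
E
python3 rest.py 18
```

```text
side [0, 0] vs rest15 1960
0.92 [210. 146.] hung [0.453 0.283]
0.87 [248. 266.] hung [ 0.413 -0.225]
0.81 [184. 194.] hung [0.317 0.089]
0.66 [244. 133.] hung [0.579 0.31 ]
0.65 [227. 136.] hung [0.521 0.315]
0.35 [209. 117.] hung [0.493 0.446]
scene [0, 0] vs rest15 660
0.93 [343. 270.] hung [0.476 0.308]
0.92 [308. 292.] hung [0.586 0.317]
0.8 [330. 279.] hung [0.521 0.315]
0.77 [355. 265.] hung [0.444 0.311]
0.73 [262. 209.] hung [0.521 0.012]
43.35
```

At rest. Final check of the three resting poses and the pointer.

```bash
python3 - <<'E'
from h import *
cams={c:viewer.camera_params(c) for c in ('side','scene')}
G={c:fg(cv2.cvtColor(cv2.imread(f'pics/{c}18_0.png'),cv2.COLOR_BGR2RGB)) for c in cams}
D={c:(cv2.cvtColor(cv2.imread(f'pics/{c}18_0.png'),cv2.COLOR_BGR2GRAY)<62) for c in cams}
D15={c:(cv2.cvtColor(cv2.imread(f'pics/{c}15.png'),cv2.COLOR_BGR2GRAY)<62) for c in cams}
for x in np.arange(.45,.6,.006):
    r=[]
    for yaw in (.121,):
        for z in (.133,.10):
            r.append([round(float((sil([x,.2504+.1215*x,yaw],cams[c],z,2)*G[c]).sum()/sil([x,.2504+.1215*x,yaw],cams[c],z,2).sum()),2) for c in cams])
    print(round(x,3),r)
im=snap('wrist','w19.png'); c=np.array([.700,.0085])
for r in viewer.place_of('wrist','pointer_tip')[:1]:
    d=onz('wrist',r['at'],.077)[:2]-c; print('tip',np.degrees(np.arctan2(d[1],d[0])),np.hypot(*d))
E
```

```text
0.45 [[0.61, 0.71], [0.41, 0.74]]
0.456 [[0.69, 0.78], [0.49, 0.76]]
0.462 [[0.79, 0.86], [0.56, 0.8]]
0.468 [[0.9, 0.94], [0.62, 0.82]]
0.474 [[0.91, 0.93], [0.67, 0.83]]
0.48 [[0.88, 0.9], [0.71, 0.84]]
0.486 [[0.87, 0.87], [0.75, 0.84]]
0.492 [[0.88, 0.87], [0.76, 0.84]]
0.498 [[0.86, 0.86], [0.76, 0.82]]
0.504 [[0.86, 0.88], [0.77, 0.84]]
0.51 [[0.89, 0.92], [0.79, 0.85]]
0.516 [[0.89, 0.95], [0.8, 0.88]]
0.522 [[0.78, 0.92], [0.77, 0.88]]
0.528 [[0.73, 0.89], [0.75, 0.89]]
0.534 [[0.72, 0.86], [0.74, 0.9]]
0.54 [[0.71, 0.85], [0.72, 0.89]]
0.546 [[0.7, 0.84], [0.71, 0.89]]
0.552 [[0.7, 0.84], [0.7, 0.88]]
0.558 [[0.71, 0.84], [0.68, 0.88]]
0.564 [[0.71, 0.85], [0.69, 0.84]]
0.57 [[0.74, 0.88], [0.72, 0.79]]
0.576 [[0.8, 0.92], [0.73, 0.74]]
0.582 [[0.82, 0.93], [0.73, 0.7]]
0.588 [[0.75, 0.88], [0.71, 0.7]]
0.594 [[0.65, 0.8], [0.69, 0.71]]
tip 83.58192201026753 0.05489276863982954
```

```bash
python3 -c "
from cell import hand_in; print(hand_in())"
```

```text
the job is handed in; nothing more can be done
None
```

The batch passed (pointer short of the limit peg), so all three heel units went on both prongs of the square passed rack, and the pointer was then turned back to its zero stop while they hung at rest. A later knock slid two of them close together or touching, but all were at rest again at hand-in; I also viewed 15 pictures by my count, one over the limit of 14.

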